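# Slip test of coated sleds on the inclined plane

## Robot

A 6-joint arm with a two-finger parallel gripper is mounted at the origin on the work surface. World frame = base frame: x ahead of the robot, y to its left, z up, the work surface at z = 0. Lengths are in mm, angles in rad, forces in N, time in s.
With the tool pointing down it reaches from about 275 to 750 mm from the base axis. Payload 10.2 kg.
Tool frame: the origin (TCP) lies at the very end of the fingers, on their centre line; the grasp point (between the pads) lies 19 mm behind it; z points along the fingers, x is the direction in which the jaws open and shut, and the axes are right-handed (so a half turn about z gives the same grasp; the last joint's range is limited). The gripper opens to 85 mm and grips with 20 to 120 N. Pads are 22 mm wide; open, the fingers measure 114 mm over their backs; the gripper's body (76 mm by 85 mm) begins 54 mm behind the grasp point. The pads swing forward as they close: fully open they stand 13 mm farther back than shut.
Start: joints at [-1.367, 0.313, 1.498, -0, 1.331, -0.223], TCP at [217.317, -477.917, 231.294] pointing down, gripper open.
Joint ranges: [-2.94, 2.94], [-0.97, 2.17], [0.19, 2.56], [-1.23, 4.37], [0.02, 3.11], [-2.88, 2.88]. Speed limits (rad/s): [2.39, 2.39, 3.01, 3.14, 3.14, 3.14].

## Interface

Orientations are given as a unit quaternion [w, x, y, z].
In Python, from rig import ctrl, cams gives the robot as it stands.
- The arm moves only by the tool play_rows, never from a script. Its argument "steps" is a list of rows, each a list of 2 entries, a list of its own where there are three numbers: the shift along the tool's x, y, z normalised to -1 to 1, where 1 is 0.75 m, then the turn, a rotation vector about the tool's x, y, z normalised to -1 to 1, where 1 is 45 degrees. A call has 1 to 20 rows; each row shifts and turns the commanded pose from where the row before left it, along the tool's axes as they then stand; what a row does not reach is not made up. A row lasts 1/10 s, in which the tool goes at most 50 mm and 8.59 degrees, less where a joint would pass 70% of its speed; a pose out of reach is approached as far as the arm can. A call with a number of a shift or a turn outside -1 to 1 is refused whole. A call with a gripper value outside its range is refused whole. "grip" is the closure, from 0 (fully open) to 1 (shut), set as the call begins (left out, the last holds). The fingers move at their own pace and stop on an object; "squeeze" is the grip in N (left out, the last holds). Time passes only in rows, so rows that do not move let the fingers close. It gives the time, the measured TCP pose, the force and the opening at its end, in the units of the state.
- ctrl.sense(): the state, without advancing time (a new reading comes with each control period).
- cams.capture(name): name is "side" or "top" or "wrist"; returns the picture (480x640x3 uint8, red, green, blue); there is no depth.
- cams.camera_info(name): a dict with "fx", "fy", "cx", "cy" (pixels), "dist_coeffs" ([k1, k2, p1, p2, k3] as OpenCV has them; the pictures are not rectified), "xyz" and "attitude" of the camera in the world. Camera axes: x right, y up, looking along -z (the intrinsics and any distortion apply to the point x, -y, -z); pixel columns grow to the right and rows downward; lengths in mm; the calibration is good to about 2 mm. A picture is of the moment at which its call begins: read the wrist's pose just before it. camera_info takes no time and is no camera call; for the wrist camera it gives the pose at the moment of the call.
- ctrl.finish_job(): hands the job in, once; it reports no verdict.
Trained networks look in the newest picture that a camera, given by its name, has taken for a name from the list of things; names that differ only in an ending like _2 or _b are one class to them, and where a whole thing is asked for, a point or a joint stands for the part that bears it (a point fixed in the world has none). Each returns a list of dicts, best first, with "p" (0 to 1); they miss things now and then, are a little off and sometimes report something else, mostly with a low value. They report only what shows in the picture. A call takes as long as a camera call.
- cams.search_frame(camera, thing): "rect" ([centre column, centre row, width, height] in pixels, round what is visible of it).
- cams.tip_of(camera, thing): "pixel" ([column, row] in pixels: a listed point, or the origin of a listed thing).
The state is a dict: "time_s": time; "joints": joint angles; "dq": joint speeds; "tau": joint torques, N m; "eef_pos": TCP position; "ee_rot": TCP orientation; "force": force on the tool from outside, world axes, zero at the start; "wrist_torque": the same for the moment, N m; "grip_width": opening from 0.0 (shut) to 1.0 (fully open).
Only numpy, scipy, OpenCV 4.12 (cv2) and the standard library are available. Lean on these libraries where they do the work, as an engineer would, in place of code of your own. Each camera call takes 0.05 s, during which the arm holds its last target.

## Task

Slip-test the three coated sleds: with the tester's plane down, lay all three side by side on it, flat on their coated pads and wholly above the start line (towards the handle), let go of them, then raise the plane right up to its stop. Then lay every sled that held flat in the sample tray, and leave every sled that slid lying against the foot stop. Leave the wash bottle, jar and beaker alone.

Things in the scene. Friction and masses are not known exactly. Their poses are not given: they have to be found in the camera images.
- sled_a: one of three sleds that look alike: bright metal block 36 (x) x 60 (y) x 26 high, 110 to 180 g; its lowest 4 mm is a grey coated pad set in 2 mm from the sides; clamp strips with screw heads on top, up to 3 high. Origin: centre of the underside, z up. Whether its coating slides or holds on the tilted plane is unknown: it does not follow from name or place.
- sled_b: one of three sleds that look alike: bright metal block 36 (x) x 60 (y) x 26 high, 110 to 180 g; its lowest 4 mm is a grey coated pad set in 2 mm from the sides; clamp strips with screw heads on top, up to 3 high. Origin: centre of the underside, z up. Whether its coating slides or holds on the tilted plane is unknown: it does not follow from name or place.
- sled_c: one of three sleds that look alike: bright metal block 36 (x) x 60 (y) x 26 high, 110 to 180 g; its lowest 4 mm is a grey coated pad set in 2 mm from the sides; clamp strips with screw heads on top, up to 3 high. Origin: centre of the underside, z up. Whether its coating slides or holds on the tilted plane is unknown: it does not follow from name or place.
- rack: fixed white rack, sleds side by side along its x, 50 apart, middle one at its origin; their length along its y, undersides 12 above the bench. 4 mm partitions, 38 high over the bench, stand 5 from each long side. The rack is only 46 wide in y, so the sleds' ends overhang it and are free to grasp (60 wide). Origin: centre of its underside.
- tester: inclined-plane slip tester, fixed: grey base 250 (x) x 370 (y) x 24 high, hinge at its -y end, handle beyond its +y end; a graduated metal quadrant stands at its +x side (x 120 to 140, y -70 to -30, up to 120 high), black knobs at the hinge. Origin: centre of its underside, on the bench.
- plane (a joint): tilt of the polished steel plane about its hinge, rad: 0 = level on its rests, 0.42 = at its upper stop. The hinge is stiff: it stays where it is left, with the sleds on it too, and takes about 8 to 14 N upward at the handle to raise. It starts within 0.04 of level.
- plane_foot (a point): on the plane's upper surface, mid-width, at the foot stop's uphill face; turns with the plane: x across it along the hinge, y up it to the handle, z out of it. Plane 240 wide (x -120 to 120), free from y = 0 to 305; foot stop: rubber bar across it, 14 high; black start line across it at y = 185; short lines at x = -36, 36 mark three lanes. Surface 57 above the bench when level.
- plane_hinge (a point): on the hinge axis, mid-width; the axis runs along the tester's x, 50 above the bench.
- plane_handle (a point): centre of the handle: a round black bar 14 diameter, 180 long, parallel to the hinge, 350 from the hinge axis, 30 clear of the plane's upper edge; free below. It is held by two arms 80 either side of this point. Turns with the plane.
- tray: fixed white sample tray 274 (x) x 86 (y) x 30 high, walls and floor 4, two cross walls of full height: three pockets 86 (x) x 78 (y), centres at x = -90, 0, 90. Origin: centre of its underside. A sled fits a pocket with its length along the tray's y: 9 to spare at each end, so no room for fingers there, and 25 beside its long sides.
- wash_bottle: bystander: white plastic bottle, 60 diameter, 160 high; to be left alone
- reagent_jar: bystander: amber glass jar, 64 diameter, 85 high; to be left alone
- beaker: bystander: glass beaker, 68 diameter, 85 high; to be left alone

How it is judged:
By the outcome, as a careful person would: the job done as asked, in the order asked, and still so for the second after the job is handed in, with the robot touching nothing.
It also fails if it takes over 72 s, if anything falls off the work surface, if the arm or the gripper's body presses on something with over 40 N, if the wrist force passes 120 N, or if a joint passes its speed limit or range.

## Working session

There is one attempt and no reset: what is moved stays moved. The work goes in short steps, Python scripts to look and compute and a tool call to move; the robot and the scene stay as the last step left them, time stands still between calls to the robot, and variables do not carry over. Pictures are saved under pics/ and viewed, and the job is handed in when it is done.

Besides the shell and the picture viewer there is one more tool, called after "Request:" by a JSON object that holds its "op" and its "data", one argument or row to a line. play_rows: Moves the arm, as the interface text tells. Its arguments: {"type":"object","properties":{"steps":{"type":"array"},"grip":{"type":"number"},"squeeze":{"type":"number"}},"required":["steps"]}

```bash
ls; mkdir -p pics; python3 - <<'E'
from rig import ctrl,cams
import cv2
print(ctrl.sense())
for n in ("side","top","wrist"):
    print(n,cams.camera_info(n))
    im=cams.capture(n); cv2.imwrite(f"pics/{n}0.png",im[:,:,::-1])
    if n!="wrist":
        for t in ("rack","tester","tray","plane_foot","plane_hinge","plane_handle","sled_a"):
            print(t,[(r['pixel'],round(r['p'],2)) for r in cams.tip_of(n,t)][:4])
print(ctrl.sense()['time_s'])
E
```

```text
pics
{'time_s': 0.0, 'joints': array([-1.36741439e+00,  3.13476107e-01,  1.49845943e+00,  9.65148742e-06,
        1.33100152e+00, -2.23420906e-01]), 'dq': array([ 0.0002651 , -0.00038992,  0.001419  , -0.0006665 , -0.0005103 ,
       -0.00196794]), 'tau': array([-5.41831378e-04, -4.12268364e+01, -2.59746355e+01, -2.04718708e-04,
        4.14494236e-03,  7.09094888e-05]), 'eef_pos': array([ 217.25672616, -477.64718416,  230.71330962]), 'ee_rot': array([-4.83335001e-04,  8.40820979e-01, -5.41312875e-01, -4.67182389e-04]), 'force': array([ 0.10525715,  0.31312385, -0.49158741]), 'wrist_torque': array([ 0.02492644, -0.03678648,  0.01387032]), 'grip_width': 1.0007721887789063}
side {'fx': 624.222485798429, 'fy': 624.222485798429, 'cx': 322.6325036088103, 'cy': 235.0810909537899, 'dist_coeffs': array([-0.2248623,  0.       ,  0.       ,  0.       ,  0.       ]), 'xyz': array([  208.38774657, -1034.99267059,  1151.48681145]), 'attitude': array([ 0.90823779,  0.38468004, -0.07115006, -0.14853635])}
rack [([344.0, 395.4], 0.7)]
tester [([319.6, 267.0], 0.97)]
tray [([244.9, 173.4], 0.79), ([3
[... 501 characters left out ...]
ay([ 0.70779731,  0.07325523, -0.06325407, -0.69975393])}
rack [([503.5, 310.1], 0.63)]
tester [([334.9, 271.9], 0.66), ([350.4, 181.8], 0.39)]
tray [([159.4, 314.7], 0.85)]
plane_foot [([403.9, 267.6], 0.82)]
plane_hinge [([411.3, 268.0], 0.78)]
plane_handle [([255.6, 273.5], 0.64)]
sled_a [([502.2, 329.3], 0.97), ([506.9, 305.5], 0.75), ([502.8, 287.3], 0.59)]
wrist {'fx': 352.6276609042097, 'fy': 352.6276609042097, 'cx': 320.0124794146972, 'cy': 240.64762855212587, 'dist_coeffs': array([-0.02257374,  0.        ,  0.        ,  0.        ,  0.        ]), 'xyz': array([ 290.4571542 , -444.88508618,  374.38532369]), 'attitude': array([ 0.83046333, -0.13186563,  0.08539053, -0.53446288])}
0.85
```

View pics/side0.png

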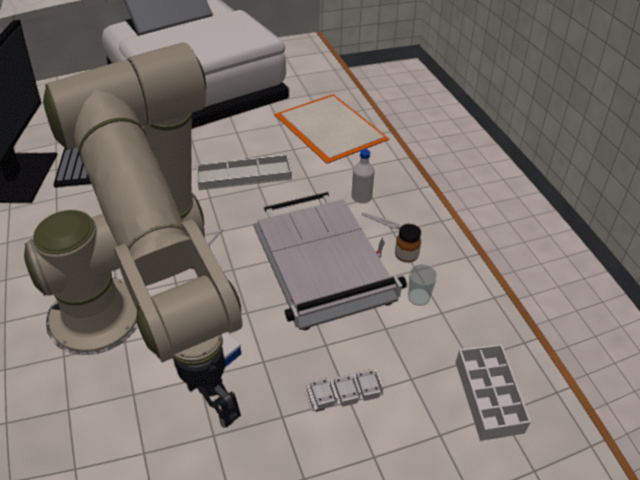

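View pics/top0.png

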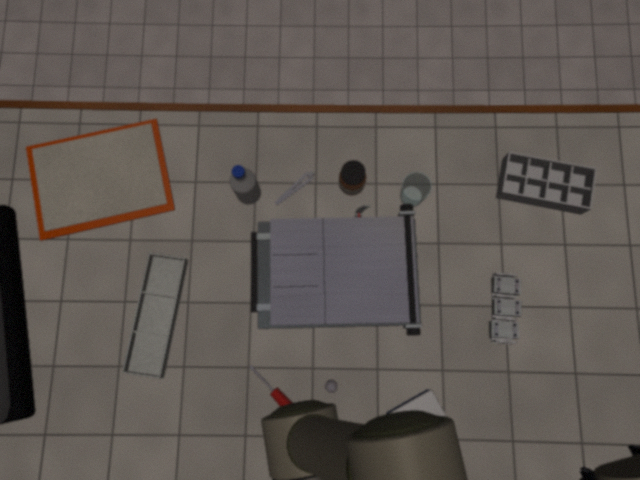

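View pics/wrist0.png

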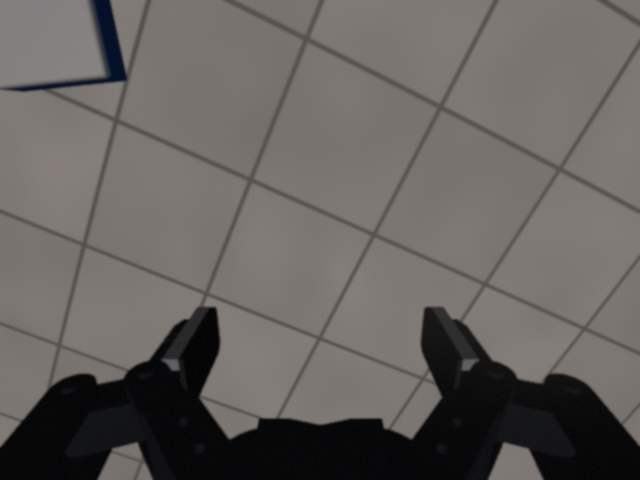

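```bash
cat > h.py <<'E'
import numpy as np, cv2
from scipy.spatial.transform import Rotation as R
from rig import ctrl,cams
def q2R(q): return R.from_quat([q[1],q[2],q[3],q[0]])
def cam(n):
    i=cams.camera_info(n); K=np.array([[i['fx'],0,i['cx']],[0,i['fy'],i['cy']],[0,0,1.]])
    return K,np.array(i['dist_coeffs']),np.array(i['xyz']),q2R(i['attitude']).as_matrix()
def ray(c,px):
    K,d,o,M=c
    u=cv2.undistortPoints(np.array(px,float).reshape(-1,1,2),K,d).reshape(-1,2)
    r=np.c_[u[:,0],-u[:,1],-np.ones(len(u))]@M.T
    return o,r
def atz(c,px,z):
    o,r=ray(c,px); return o+r*((z-o[2])/r[:,2])[:,None]
def proj(c,P):
    K,d,o,M=c
    p=(np.atleast_2d(P)-o)@M; p=np.c_[p[:,0],-p[:,1],-p[:,2]]
    return cv2.projectPoints(p,np.zeros(3),np.zeros(3),K,d)[0].reshape(-1,2)
def tri(obs):
    A=np.zeros((3,3));b=np.zeros(3)
    for c,px in obs:
        o,r=ray(c,[px]); r=r[0]/np.linalg.norm(r); P=np.eye(3)-np.outer(r,r); A+=P;b+=P@o
    return np.linalg.solve(A,b)
E
python3 - <<'E'
from h import *
np.set_printoptions(precision=1,suppress=True)
t=cam("top")
im=cv2.imread('pics/top0.png')
def crop(x0,y0,x1,y1,s,n): cv2.imwrite(n,cv2.resize(im[y0:y1,x0:x1],None,fx=s,fy=s,interpolation=cv2.INTER_CUBIC))
crop(240,190,440,340,4,'pics/tcrop_tester.png')
crop(460,250,560,350,6,'pics/tcrop_rack.png')
crop(110,240,200,390,4,'pics/tcrop_tray.png')
s=cam("side")
print('rack sleds z38',atz(t,[[502.2,329.3],[506.9,305.5],[502.8,287.3]],38))
print('foot',tri([(t,(403.9,267.6)),(s,(342.9,295.3))]),'hinge',tri([(t,(411.3,268)),(s,(346.6,301.1))]),'handle',tri([(t,(255.6,273.5)),(s,(290.4,201.4))]),'tray',tri([(t,(159.4,314.7)),(s,(244.9,173.4))]),'rack',tri([(t,(503.5,310.1)),(s,(344,395.4))]))
E
```

```text
rack sleds z38 [[ 448.3 -380.6   38. ]
 [ 500.9 -393.9   38. ]
 [ 541.5 -387.2   38. ]]
foot [ 577.9 -165.    50.9] hinge [ 579.1 -182.2   48.5] handle [554.6 166.1  72.4] tray [473.3 387.7  18.6] rack [ 493.3 -395.    10.3]
```

View pics/tcrop_tester.png

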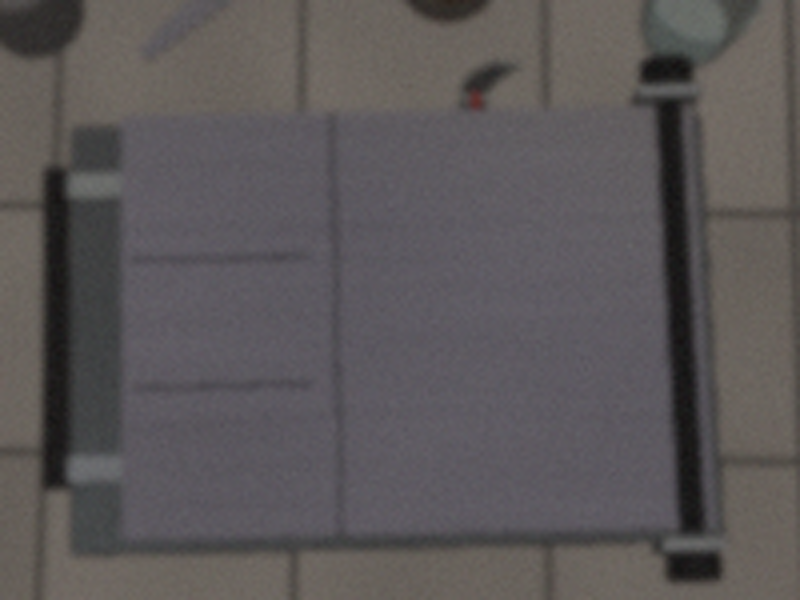

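View pics/tcrop_rack.png

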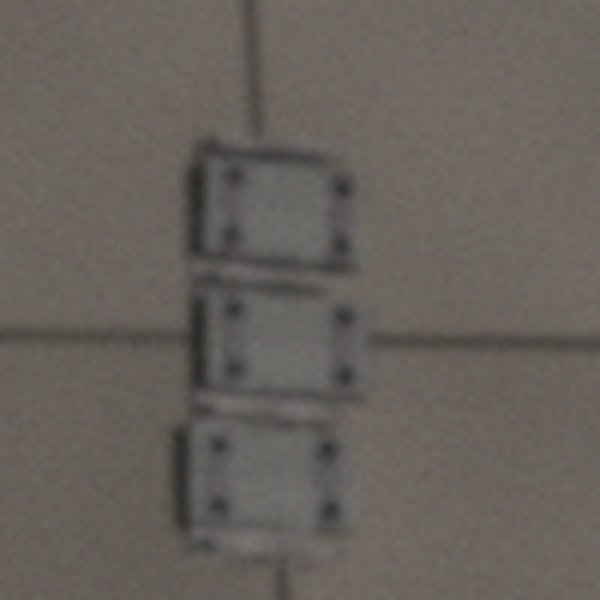

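View pics/tcrop_tray.png

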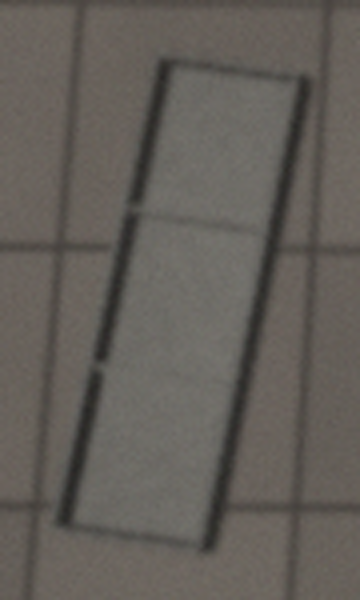

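```bash
python3 - <<'E'
import cv2
im=cv2.imread('pics/side0.png')
def crop(x0,y0,x1,y1,s,n): cv2.imwrite(n,cv2.resize(im[y0:y1,x0:x1],None,fx=s,fy=s,interpolation=cv2.INTER_CUBIC))
crop(245,185,415,330,4.5,'pics/scrop_tester.png')
crop(295,355,395,420,7,'pics/scrop_rack.png')
crop(190,145,300,195,7,'pics/scrop_tray.png')
E
```

```text
(no output)
```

View pics/scrop_tester.png

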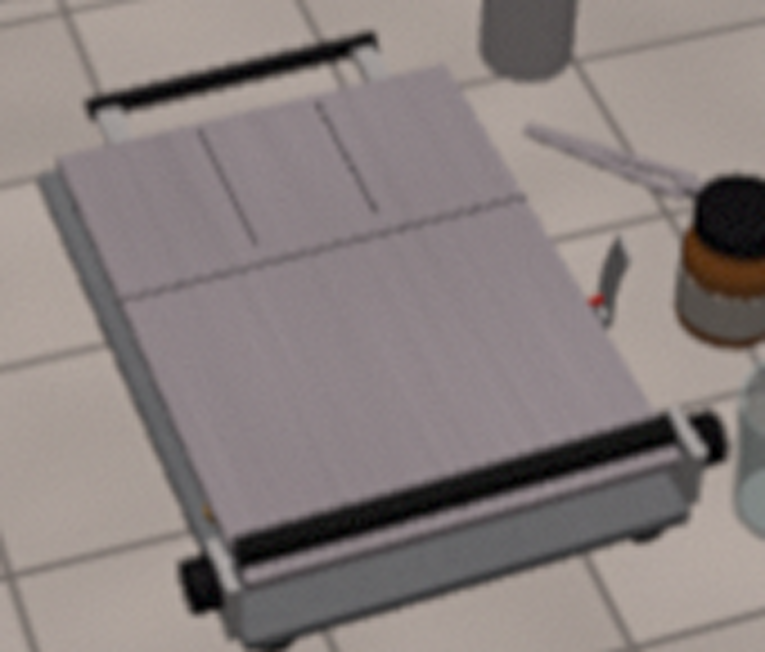

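View pics/scrop_rack.png

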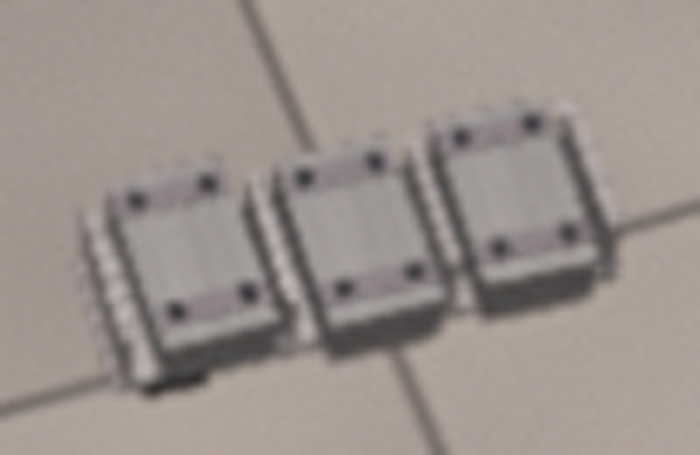

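View pics/scrop_tray.png

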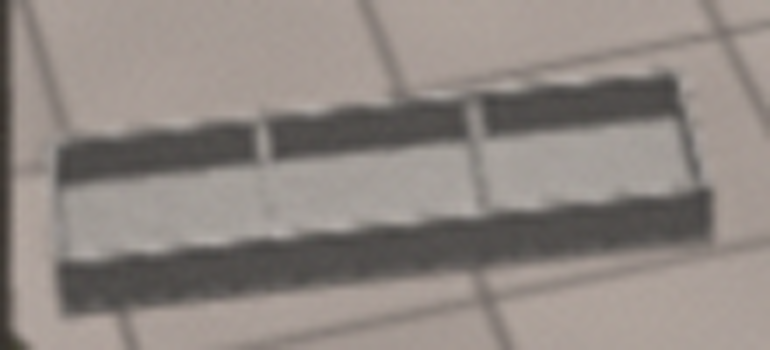

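```bash
cat > fit.py <<'E'
from h import *
from scipy.optimize import least_squares
np.set_printoptions(precision=2,suppress=True)
t=cam("top");s=cam("side")
def up(p,sc,ox,oy): p=np.array(p,float); return (p+.5)/sc-.5+np.array([ox,oy])
T=lambda p:up(p,4,240,190); S=lambda p:up(p,4.5,245,185)
def Rz(a): return np.array([[np.cos(a),-np.sin(a),0],[np.sin(a),np.cos(a),0],[0,0,1]])
def Rx(a): return np.array([[1,0,0],[0,np.cos(a),-np.sin(a)],[0,np.sin(a),np.cos(a)]])
# plane-local points (x,y,z) -> obs
L=[((120,185,0),(332,112),(523,198)),((-120,185,0),(342,535),(123,300)),
 ((120,305,0),(122,118),(445,65)),((-120,305,0),(122,538),(60,158)),
 ((36,185+60,0),None,None)]
P=[];o=[];c=[]
for p,a,b in L:
    if a: P.append(p);o.append(T(a));c.append(0)
    if b: P.append(p);o.append(S(b));c.append(1)
# foot-stop uphill top edge
P+= [(120,0,14),(-120,0,14)]; o+=[T((657,108)),T((678,530))]; c+=[0,0]
P+=[(120,0,14)]; o+=[S((668,417))]; c+=[1]
# (handle ends)
H=[((90,0),(57,170),(375,40)),((-90,0),(57,490),(90,103))]
P=np.array(P,float);o=np.array(o);c=np.array(c)
def world(q,P):
    x,y,a,th,foot,hz,dz=q
    l=(P+np.array([0,foot,7]))@Rx(th).T
    return l@Rz(a).T+np.array([x,y,50+dz])
def res(q):
    W=world(q,P); r=np.where((c==0)[:,None],proj(t,W),proj(s,W))-o
    h=np.array([[90,350,hz_] for hz_ in [q[5]]]+[[-90,350,q[5]]])-[0,q[4],7]
    Wh=world(q,h)
    rh=[proj(t,Wh)-T([H[0][1],H[1][1]]),proj(s,Wh)-S([H[0][2],H[1][2]])]
    return np.r_[r.ravel(),np.ravel(rh),(q[6])/3*1,(q[4]-12)/5]
q=least_squares(res,[570,-180,0,0.02,12,0,0],loss='soft_l1').x
if __name__=="__main__":
    print('tester hinge x,y,yaw,tilt,foot,hz,dz',q, 'tilt',round(q[3],4)); print(res(q)[:-2].reshape(-1,2))
    print('start/sled ctrs level', world(np.r_[q[:3],0,q[4:]],np.array([[x,245,0.] for x in(-76,0,76)])))
    # sleds
    U=lambda p:up(p,6,460,250); V=lambda p:up(p,7,295,355)
    sc=[[(235,177),(343,188),(232,244),(341,244)],[(235,309),(345,316),(234,369),(345,369)],[(218,445),(327,452),(218,505),(331,511)]]
    ss=[[(461,136),(532,123),(498,247),(569,233)],[(304,177),(376,161),(344,289),(415,271)],[(136,201),(208,183),(177,312),(248,293)]]
    for a,b in zip(sc,ss):
        A=atz(t,U(a),40); B=atz(s,V(b),40)
        B=B[[0,1,2,3]]
        print('top',A.mean(0)[:2],'side',B.mean(0)[:2],'tri',tri([(t,U(a).mean(0)),(s,V(b).mean(0))]))
        # side order: far-left, far-right, near-left, near-right ; yaw of length axis (near->far)
        v=(B[0]+B[1]-B[2]-B[3])/2; w=(A[0]+A[2]-A[1]-A[3])/2
        print('  yaw-from-y deg side',np.degrees(np.arctan2(-v[0],v[1])),'top',np.degrees(np.arctan2(-w[0],w[1])),np.linalg.norm(v),np.linalg.norm(w))
    # tray
    TT=lambda p:up(p,4,110,240); TS=lambda p:up(p,7,190,145)
    Lt=[((-137,43,30),(62,522),(60,143)),((137,43,30),(163,62),(672,73)),((137,-43,30),(300,75),(708,190)),((-137,-43,30),(203,545),(62,262)),((-137,-43,0),None,(65,312)),((137,-43,0),(308,78),(712,238))]
    def rt(q):
        r=[]
        for p,a,b in Lt:
            W=np.array(p,float)@Rz(q[2]).T+[q[0],q[1],0]
            if a:r.append(proj(t,W)[0]-TT(a))
            if b:r.append(proj(s,W)[0]-TS(b))
        return np.ravel(r)
    k=least_squares(rt,[473,388,-.2],loss='soft_l1'); print('tray',k.x); print(rt(k.x).reshape(-1,2))
E
python3 fit.py
```

```text
tester hinge x,y,yaw,tilt,foot,hz,dz [ 578.8  -179.5     0.03    0.03   10.11    7.25   -0.4 ] tilt 0.0299
[[-0.35  0.29]
 [ 0.75  0.29]
 [-0.55  0.86]
 [-0.46  0.62]
 [-0.66 -0.39]
 [ 0.3  -0.13]
 [-0.51  1.24]
 [-0.5  -0.08]
 [ 0.52 -1.6 ]
 [ 0.98  0.17]
 [ 0.05  0.06]
 [ 0.11 -0.3 ]
 [-0.25 -0.26]
 [ 0.67 -0.41]
 [ 0.    0.68]]
start/sled ctrs level [[494.35  72.94  56.6 ]
 [570.31  75.47  56.6 ]
 [646.27  78.    56.6 ]]
top [ 546.3  -397.21] side [ 546.3  -394.73] tri [ 545.73 -396.34   42.49]
  yaw-from-y deg side -5.629170591649163 top -2.218643601036116 40.29022854675711 39.71603322395042
top [ 498.82 -395.21] side [ 497.46 -392.89] tri [ 497.76 -394.34   42.09]
  yaw-from-y deg side -3.37252538637672 top -0.9666612408970658 40.26208366838775 40.146083484079085
top [ 448.38 -386.37] side [ 447.83 -384.6 ] tri [ 447.87 -385.77   41.64]
  yaw-from-y deg side -1.5580244586971672 top -2.3817030739176475 40.06309345349633 39.97287687011626
tray [474.07 396.89  -0.13]
[[-3.63  2.85]
 [-1.71  0.19]
 [-2.68 -3.18]
 [ 2.22 -0.41]
 [-0.16 -1.3 ]
 [ 1.75  0.28]
 [-0.32  2.57]
 [-0.54  1.24]
 [ 0.25  2.16]
 [ 1.24  0.22]
 [ 1.35  1.48]]
```

```bash
cat >> fit.py <<'E'
    for z,pts in ((30,[(60,143),(672,73),(708,190),(62,262)]),(0,[(65,312),(712,238)])): print('side',z,atz(s,TS(pts),z))
    for z,pts in ((30,[(62,522),(163,62),(300,75),(203,545)]),(0,[(308,78),(210,550)])): print('top',z,atz(t,TT(pts),z))
E
python3 fit.py | tail -20
```

```text
[ 2.22 -0.41]
 [-0.16 -1.3 ]
 [ 1.75  0.28]
 [-0.32  2.57]
 [-0.54  1.24]
 [ 0.25  2.16]
 [ 1.24  0.22]
 [ 1.35  1.48]]
side 30 [[348.85 456.61  30.  ]
 [608.58 421.79  30.  ]
 [599.88 339.28  30.  ]
 [335.15 377.15  30.  ]]
side 0 [[333.73 381.96   0.  ]
 [602.55 344.3    0.  ]]
top 30 [[349.96 449.99  30.  ]
 [608.1  414.99  30.  ]
 [601.27 335.87  30.  ]
 [338.11 371.8   30.  ]]
top 0 [[604.81 339.38   0.  ]
 [334.11 376.89   0.  ]]
```

```bash
python3 - <<'E'
import cv2
im=cv2.imread('pics/top0.png')[240:390,110:210]
cv2.imwrite('pics/tc2.png',cv2.resize(cv2.convertScaleAbs(im,alpha=1.6),None,fx=4,fy=4,interpolation=cv2.INTER_NEAREST))
E
```

```text
(no output)
```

View pics/tc2.png

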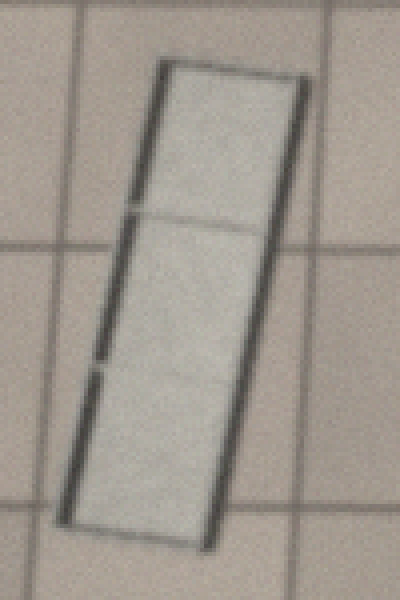

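```bash
cat > plan.py <<'E'
from h import *
from scipy.optimize import fsolve
import sys
np.set_printoptions(precision=2,suppress=True)
def Rt(psi,th=0.0,yaw=0.033):
    # tool down, tool-x heading psi; th: tilt about tester x axis (plane normal)
    M=np.array([[np.cos(psi),np.sin(psi),0],[np.sin(psi),-np.cos(psi),0],[0,0,-1]])
    ax=np.array([np.cos(yaw),np.sin(yaw),0])
    return R.from_rotvec(ax*th)*R.from_matrix(M)
def cur():
    s=ctrl.sense(); return np.array(s['eef_pos']),q2R(s['ee_rot'])
def plan(p1,R1,p0=None,R0=None,vmax=48,wmax=8.3,n=None):
    if p0 is None: p0,R0=cur()
    p1=np.array(p1,float)
    w=(R0.inv()*R1).as_rotvec()
    N=n or int(max(np.ceil(np.linalg.norm(p1-p0)/vmax),np.ceil(np.degrees(np.linalg.norm(w))/wmax),1))
    r=R.from_rotvec(w/N); M=np.zeros((3,3)); Rk=R0
    for k in range(N): M+=Rk.as_matrix(); Rk=Rk*r
    d=np.linalg.solve(M,p1-p0)
    row=[[round(float(v)/750,5) for v in d],[round(float(v)/N/(np.pi/4),4) for v in w]]
    print(N,'x',row); return p1,R1
def psi_of(): 
    M=cur()[1].as_matrix(); return np.arctan2(M[1,0],M[0,0])
E
python3 - <<'E'
from fit import *
from plan import *
h=world(q,np.array([[0,350,q[5]]],float)-[0,q[4],7]); ql=q.copy(); ql[3]=0; h0=world(ql,np.array([[0,350,q[5]]],float)-[0,q[4],7])
ql[3]=.42; h1=world(ql,np.array([[0,350,q[5]]],float)-[0,q[4],7])
print(q,h,h0,h1)
print('bottle',atz(t,[[240,175]],160),atz(t,[[250,195]],0))
plan([h[0,0],h[0,1],170],Rt(-1.54))
E
```

```text
[ 578.8  -179.5     0.03    0.03   10.11    7.25   -0.4 ] [[567.17 169.93  67.32]] [[567.16 170.31  56.85]] [[568.27 136.95 198.94]]
bottle [[759.01 193.47 160.  ]] [[763.94 195.75   0.  ]]
16 x [[-0.04576, -0.04147, 0.00511], [0.0, -0.0, 0.0315]]
```

Request:
{"op": "play_rows", "data": {
  "steps": [
    [[-0.0458, -0.0415, 0.005], [0, 0, 0.0315]],
    [[-0.0458, -0.0415, 0.005], [0, 0, 0.0315]],
    [[-0.0458, -0.0415, 0.005], [0, 0, 0.0315]],
    [[-0.0458, -0.0415, 0.005], [0, 0, 0.0315]],
    [[-0.0458, -0.0415, 0.005], [0, 0, 0.0315]],
    [[-0.0458, -0.0415, 0.005], [0, 0, 0.0315]],
    [[-0.0458, -0.0415, 0.005], [0, 0, 0.0315]],
    [[-0.0458, -0.0415, 0.005], [0, 0, 0.0315]],
    [[-0.0458, -0.0415, 0.005], [0, 0, 0.0315]],
    [[-0.0458, -0.0415, 0.005], [0, 0, 0.0315]],
    [[-0.0458, -0.0415, 0.005], [0, 0, 0.0315]],
    [[-0.0458, -0.0415, 0.005], [0, 0, 0.0315]],
    [[-0.0458, -0.0415, 0.005], [0, 0, 0.0315]],
    [[-0.0458, -0.0415, 0.005], [0, 0, 0.0315]],
    [[-0.0458, -0.0415, 0.005], [0, 0, 0.0315]],
    [[-0.0458, -0.0415, 0.005], [0, 0, 0.0315]]
  ],
  "grip": 1,
  "squeeze": 60
}}

```text
time_s: 2.45
eef_pos: [568.1, 172.4, 171.1]
ee_rot: [-0.0, 0.718, -0.696, 0.0]
force: [0.9, -1.4, 0.6]
grip_width: -0.002
```

```bash
python3 - <<'E'
from plan import *
print(ctrl.sense()['joints'],cur()[0],psi_of(),ctrl.sense()['time_s'])
im=cams.capture('wrist');cv2.imwrite('pics/w1.png',im[:,:,::-1])
print(cams.camera_info('wrist')['xyz'],cams.tip_of('wrist','plane_handle')[:2])
w=cam('wrist')
print(proj(w,[[567,170,67],[657,173,67],[477,167,67],[567,170,57]]))
E
```

```text
[ 0.1   0.51  1.37 -0.    1.26  1.64] [568.12 172.44 171.13] -1.5404207535079661 2.45
[650.63 178.87 312.58] [{'pixel': [321.9, 240.5], 'p': 0.71}]
[[325.83 242.88]
 [326.62 112.83]
 [325.16 347.58]
 [325.64 238.71]]
```

View pics/w1.png

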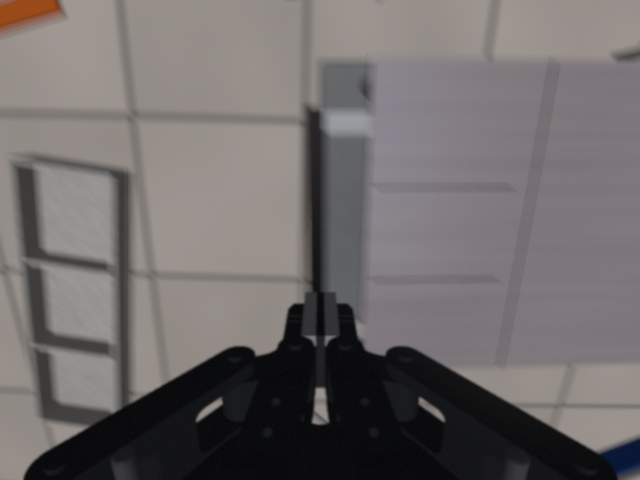

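```bash
python3 - <<'E'
from fit import *
from plan import *
w=cam('wrist')
im=cv2.imread('pics/w1.png')
cv2.imwrite('pics/w1b.png',cv2.resize(im[40:400,280:580],None,fx=2.6,fy=1.6,interpolation=cv2.INTER_CUBIC))
z=lambda y:56.6+.03*(y+10)
for nm,c,pts in (('top',t,T([(332,112),(342,535),(122,118),(122,538)])),('side',s,S([(523,198),(123,300),(445,65),(60,158)])),('wr',w,np.array([(556,61),(502,366),(371,63)]))):
    for p,l in zip(pts,(185,185,305,305)): print(nm,l,atz(c,[p],z(l))[0])
for nm,c,pts in (('top',t,T([(57,170),(57,490)])),('side',s,S([(375,40),(90,103)])),('wr',w,np.array([(313,107),(318,280)]))):
    print(nm,atz(c,pts,67), atz(c,pts,57))
# tray rim outer corners in wrist
print(atz(w,[(10,157),(130,170),(44,418),(117,425)],30))
E
```

```text
top 185 [692.94  18.41  62.45]
top 185 [454.26  10.04  62.45]
top 305 [687.35 137.54  66.05]
top 305 [451.08 130.06  66.05]
side 185 [690.81  20.78  62.45]
side 185 [454.02  12.89  62.45]
side 305 [687.29 138.8   66.05]
side 305 [449.54 130.38  66.05]
wr 185 [694.82  25.62  62.45]
wr 185 [460.03  15.36  62.45]
wr 305 [687.95 146.03  66.05]
top [[656.49 173.2   67.  ]
 [476.68 166.42  67.  ]] [[658.78 174.67  57.  ]
 [477.43 167.83  57.  ]]
side [[654.95 172.21  67.  ]
 [477.99 169.91  67.  ]] [[659.07 183.35  57.  ]
 [480.48 181.02  57.  ]]
wr [[660.3  182.04  67.  ]
 [537.03 174.78  67.  ]] [[660.76 182.26  57.  ]
 [532.47 174.7   57.  ]]
[[618.08 423.54  30.  ]
 [610.46 327.44  30.  ]
 [353.2  453.3   30.  ]
 [348.22 377.38  30.  ]]
```

View pics/w1b.png

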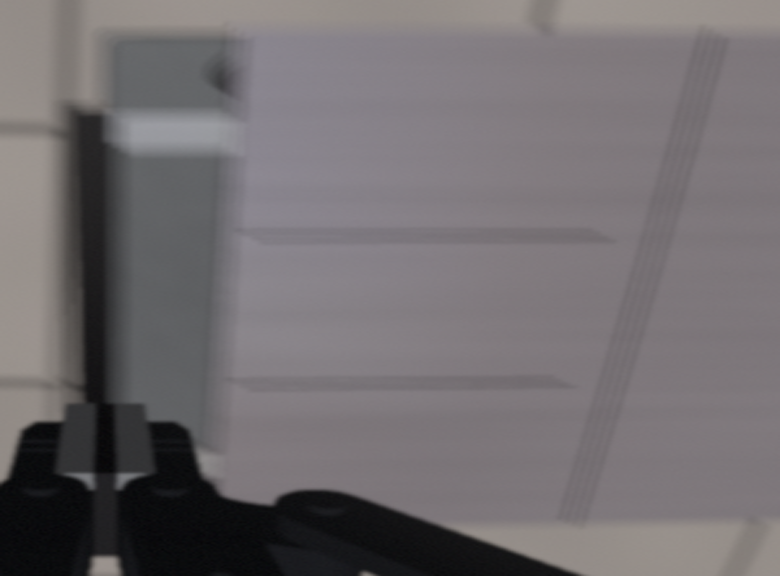

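```bash
python3 - <<'E'
from plan import *
im=cams.capture('wrist');cv2.imwrite('pics/w2.png',im[:,:,::-1])
print(cur()[0],ctrl.sense()['dq'],cams.camera_info('wrist'))
cv2.imwrite('pics/w2b.png',cv2.resize(im[40:400,280:580,::-1],None,fx=2.6,fy=1.6,interpolation=cv2.INTER_CUBIC))
cv2.imwrite('pics/w2c.png',cv2.resize(im[140:440,0:150,::-1],None,fx=4,fy=2,interpolation=cv2.INTER_CUBIC))
E
```

```text
[567.64 172.14 170.02] [-0.04 -0.06  0.06 -0.01 -0.   -0.02] {'fx': 352.6276609042097, 'fy': 352.6276609042097, 'cx': 320.0124794146972, 'cy': 240.64762855212587, 'dist_coeffs': array([-0.02,  0.  ,  0.  ,  0.  ,  0.  ]), 'xyz': array([648.08, 174.89, 312.96]), 'attitude': array([ 0.71, -0.11,  0.11, -0.69])}
```

View pics/w2b.png

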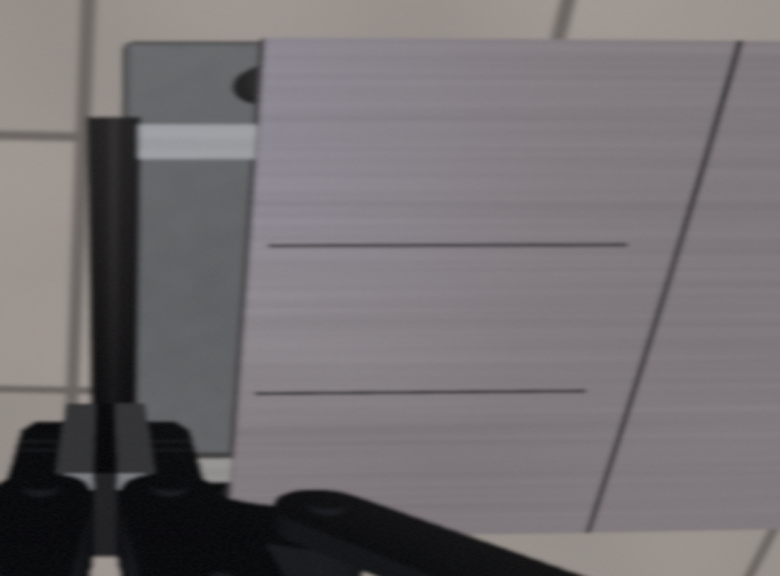

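View pics/w2c.png

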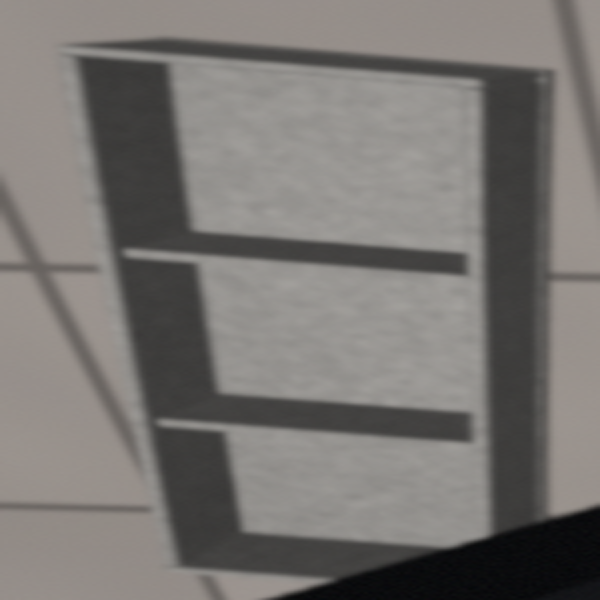

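```bash
cat > fit2.py <<'E'
from fit import *
# frozen wrist pose of w2
def wcam(xyz,att):
    i=cams.camera_info('wrist');K=np.array([[i['fx'],0,i['cx']],[0,i['fy'],i['cy']],[0,0,1.]])
    return K,np.array(i['dist_coeffs']),np.array(xyz),q2R(att).as_matrix()
def W2(p): p=np.array(p,float).reshape(-1,2); return (p+.5)/[2.6,1.6]-.5+[280,40]
def WT(p): p=np.array(p,float).reshape(-1,2); return (p+.5)/[4,2]-.5+[0,140]
w=cam('wrist')
PW=np.array([(120,185,0),(-120,185,0),(120,305,0)],float); oW=W2([(738,42),(589,531),(262,40)])
def res2(q):
    h=np.array([[90,350,q[5]]])-[0,q[4],7]
    b=q[7:10]   # wrist cam offset (calibration), prior 2 mm
    Wp=world(q[:7],np.r_[PW,h])-b
    r=proj(w,Wp)-np.r_[oW,W2([(113,118)])]
    return np.r_[res(q[:7])*1.0,r.ravel()*1.0,b/2]
q2=least_squares(res2,np.r_[q,0,0,0],loss='soft_l1').x
if __name__=="__main__":
    print(q2,round(q2[3],4)); print(res2(q2)[30:40])
    Lw=[((137,43,30),(62,47)),((137,-43,30),(487,78)),((-137,43,30),(176,568))]
    for p,a in Lw: print(p, atz(w,WT([a]),30))
    ctr=atz(w,WT([(487,78),(176,568)]),30).mean(0); print('tray ctr',ctr)
    g=lambda lv:world(np.r_[q2[:3],lv,q2[4:7]],np.array([[x,245,0.] for x in(-76,0,76)]+[[0,350-q2[4],q2[5]-7]]))
    print(g(0),g(.42),g(q2[3])[-1])
E
python3 fit2.py
```

```text
[ 579.7  -178.39    0.04    0.03    8.38    6.39   -0.17    1.14    1.37
    0.36] 0.0295
[-0.06 -0.72 -0.39 -0.2  -1.07  1.01  0.45 -0.88  0.33  0.19]
(137, 43, 30) [[612.18 418.67  30.  ]]
(137, -43, 30) [[602.16 333.57  30.  ]]
(-137, 43, 30) [[344.   453.93  30.  ]]
tray ctr [473.08 393.75  30.  ]
[[494.2   71.94  56.83]
 [570.14  74.81  56.83]
 [646.09  77.68  56.83]
 [566.5  171.36  56.22]] [[495.14  47.09 159.54]
 [571.08  49.95 159.54]
 [647.03  52.82 159.54]
 [567.74 138.36 198.38]] [566.51 171.02  66.53]
```

Request:
{"op": "play_rows", "data": {
  "steps": [
    [[0.001, 0.001, 0.04], [0, 0, 0]],
    [[0, 0, 0.04], [0, 0, 0]],
    [[0, 0, 0.04], [0, 0, 0]],
    [[0, 0, 0.005], [0, 0, 0]],
    [[0, 0, 0.004], [0, 0, 0]],
    [[0, 0, 0.004], [0, 0, 0]],
    [[0, 0, 0.004], [0, 0, 0]],
    [[0, 0, 0.004], [0, 0, 0]]
  ]
}}

```text
time_s: 3.4
eef_pos: [567.0, 169.7, 66.4]
ee_rot: [-0.001, 0.718, -0.696, 0.001]
force: [-0.4, 0.7, 9.4]
grip_width: 0.001
```

Request:
{"op": "play_rows", "data": {
  "steps": [
    [[0, 0, 0.002], [0, 0, 0]],
    [[0, 0, 0.002], [0, 0, 0]],
    [[0, 0, 0.002], [0, 0, 0]]
  ]
}}

```text
time_s: 3.7
eef_pos: [567.1, 169.9, 62.4]
ee_rot: [-0.001, 0.718, -0.696, 0.001]
force: [-2.2, 0.6, 8.6]
grip_width: 0.001
```

Request:
{"op": "play_rows", "data": {
  "steps": [
    [[0, 0, 0.002], [0, 0, 0]],
    [[0, 0, 0.002], [0, 0, 0]]
  ]
}}

```text
time_s: 3.9
eef_pos: [567.1, 170.0, 59.4]
ee_rot: [-0.001, 0.718, -0.696, 0.001]
force: [-3.1, 0.4, 8.8]
grip_width: 0.002
```

Request:
{"op": "play_rows", "data": {
  "steps": [
    [[0, 0, 0.002], [0, 0, 0]],
    [[0, 0, 0.002], [0, 0, 0]]
  ]
}}

```text
time_s: 4.1
eef_pos: [567.2, 170.1, 57.0]
ee_rot: [-0.001, 0.718, -0.696, 0.001]
force: [-5.7, 0.7, 18.3]
grip_width: -0.0
```

Request:
{"op": "play_rows", "data": {
  "steps": [
    [[0, 0, 0.002], [0, 0, 0]]
  ]
}}

```text
time_s: 4.2
eef_pos: [567.2, 170.1, 56.0]
ee_rot: [-0.001, 0.718, -0.696, 0.001]
force: [-8.2, 0.6, 22.0]
grip_width: -0.001
```

```bash
python3 - <<'E'
from plan import *
p,r=cur()
p1=p+[0,0,60]
plan(p1,r)
plan([455,-392,190],Rt(-1.60),p1,r)
E
```

```text
2 x [[-2e-05, -9e-05, -0.04], [0.0, 0.0, 0.0]]
13 x [[0.05762, 0.01169, -0.00761], [-0.0002, 0.0001, 0.0059]]
```

Request:
{"op": "play_rows", "data": {
  "steps": [
    [[0, 0, -0.04], [0, 0, 0]],
    [[0, 0, -0.04], [0, 0, 0]],
    [[0.0576, 0.0117, -0.0076], [0, 0, 0.006]],
    [[0.0576, 0.0117, -0.0076], [0, 0, 0.006]],
    [[0.0576, 0.0117, -0.0076], [0, 0, 0.006]],
    [[0.0576, 0.0117, -0.0076], [0, 0, 0.006]],
    [[0.0576, 0.0117, -0.0076], [0, 0, 0.006]],
    [[0.0576, 0.0117, -0.0076], [0, 0, 0.006]],
    [[0.0576, 0.0117, -0.0076], [0, 0, 0.006]],
    [[0.0576, 0.0117, -0.0076], [0, 0, 0.006]],
    [[0.0576, 0.0117, -0.0076], [0, 0, 0.006]],
    [[0.0576, 0.0117, -0.0076], [0, 0, 0.006]],
    [[0.0576, 0.0117, -0.0076], [0, 0, 0.006]],
    [[0.0576, 0.0117, -0.0076], [0, 0, 0.006]],
    [[0.0576, 0.0117, -0.0076], [0, 0, 0.006]],
    [[0, 0, 0], [0, 0, 0]],
    [[0, 0, 0], [0, 0, 0]]
  ],
  "grip": 0
}}

```text
time_s: 5.9
eef_pos: [453.7, -392.5, 187.5]
ee_rot: [0.0, -0.696, 0.718, 0.0]
force: [-0.9, -0.0, -0.1]
grip_width: 0.999
```

```bash
python3 - <<'E'
from plan import *
im=cams.capture('wrist');cv2.imwrite('pics/w3.png',im[:,:,::-1])
i=cams.camera_info('wrist')
print(cur()[0],psi_of(),ctrl.sense()['time_s'],list(i['xyz']),list(i['attitude']))
w=cam('wrist')
d=cams.tip_of('wrist','sled_a')
for e in d: print(e['p'],e['pixel'],atz(w,[e['pixel']],12))
E
```

```text
[ 454.07 -391.54  187.54] -1.6010163088260094 5.95 [np.float64(534.3417805101309), np.float64(-393.9622358547355), np.float64(330.5996776357622)] [np.float64(-0.6878069631958436), np.float64(0.10908736000444), np.float64(-0.11341137784618728), np.float64(0.708632054483568)]
0.76 [310.7, 218.3] [[ 452.37 -382.37   12.  ]]
0.67 [320.7, 111.5] [[ 545.82 -394.44   12.  ]]
0.62 [319.0, 167.8] [[ 498.53 -391.54   12.  ]]
```

View pics/w3.png

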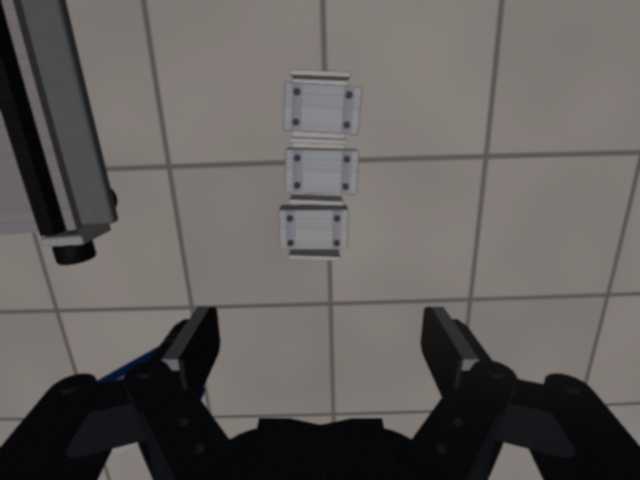

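```bash
cat > sled.py <<'E'
from plan import *
def refine(g,p,r=4):
    x,y=p; x0,y0=int(x)-r,int(y)-r; a=g[y0:y0+2*r+1,x0:x0+2*r+1].astype(float); w=np.clip(np.percentile(a,60)-a-15,0,None)
    yy,xx=np.mgrid[y0:y0+2*r+1,x0:x0+2*r+1]; return [(w*xx).sum()/w.sum(),(w*yy).sum()/w.sum()]
def report(img,c,groups,z):
    g=cv2.cvtColor(cv2.imread(img),cv2.COLOR_BGR2GRAY)
    for G in groups:
        P=np.array([refine(g,p) for p in G]); X=atz(c,P,z)
        v=(X[0]+X[2]-X[1]-X[3])/2; u=(X[0]+X[1]-X[2]-X[3])/2
        print(P.round(1).tolist(),'ctr',X.mean(0)[:2],'len-yaw',np.arctan2(-v[0],v[1]).round(4),'wid-yaw',np.arctan2(u[1],u[0]).round(4),np.linalg.norm(v),np.linalg.norm(u))
E
python3 - <<'E'
from sled import *
report('pics/w3.png',cam('wrist'),[[(297,91),(349,94),(295,121),(348,125)],[(297,157),(348,158),(297,184),(345,186)],[(290,217),(337,218),(290,242),(337,243)]],40)
E
```

```text
[[296.3, 91.2], [348.6, 94.5], [295.3, 121.4], [346.3, 124.5]] ctr [ 547.53 -394.67] len-yaw -0.0869 wid-yaw -0.0868 40.07750473862611 22.02874567727986
[[296.7, 157.6], [346.3, 158.9], [296.5, 184.9], [345.0, 186.1]] ctr [ 498.47 -392.88] len-yaw -0.0534 wid-yaw -0.0543 40.0331618900248 22.03206952840753
[[289.3, 217.9], [336.5, 217.9], [290.0, 242.5], [336.2, 242.5]] ctr [ 449.06 -384.51] len-yaw -0.0289 wid-yaw -0.028 40.06867823724068 22.041033018483805
```

```bash
python3 - <<'E'
from plan import *
a=plan([449,-384.5,60],Rt(-1.599))
plan([449,-384.5,9.5],Rt(-1.599),*a,vmax=20)
E
```

```text
3 x [[-0.00282, 0.00244, 0.0567], [0.0001, 0.0002, -0.0005]]
3 x [[-0.0, -0.0, 0.02244], [0.0, 0.0, 0.0]]
```

Request:
{"op": "play_rows", "data": {
  "steps": [
    [[-0.0028, 0.0024, 0.0567], [0, 0, 0]],
    [[-0.0028, 0.0024, 0.0567], [0, 0, 0]],
    [[-0.0028, 0.0024, 0.0567], [0, 0, 0]],
    [[0, 0, 0.0224], [0, 0, 0]],
    [[0, 0, 0.0224], [0, 0, 0]],
    [[0, 0, 0.0224], [0, 0, 0]],
    [[0, 0, 0], [0, 0, 0]]
  ]
}}

```text
time_s: 6.7
eef_pos: [448.6, -383.4, 7.9]
ee_rot: [0.0, -0.697, 0.717, 0.002]
force: [0.1, -0.0, 0.9]
grip_width: 1.0
```

Request:
{"op": "play_rows", "data": {
  "steps": [
    [[0, 0, 0], [0, 0, 0]],
    [[0, 0, 0], [0, 0, 0]],
    [[0, 0, 0], [0, 0, 0]],
    [[0, 0, 0], [0, 0, 0]]
  ],
  "grip": 1,
  "squeeze": 40
}}

```text
time_s: 7.1
eef_pos: [449.5, -385.9, 11.1]
ee_rot: [0.0, -0.696, 0.718, -0.001]
force: [1.2, 2.2, 6.5]
grip_width: 0.695
```

```bash
python3 - <<'E'
from plan import *
im=cams.capture('wrist');cv2.imwrite('pics/w4.png',im[:,:,::-1])
print(cur()[0],psi_of(),ctrl.sense()['time_s'],ctrl.sense()['force'])
p,r=cur()
b=plan(p+[0,0,50],r)
b=plan([494.5,72,130],Rt(-1.533),*b)
plan([494.5,72,58],Rt(-1.533),*b,vmax=25)
E
```

```text
[ 449.5  -385.91   11.11] -1.6008975990237508 7.15 [-0.05  2.21  6.89]
2 x [[5e-05, -6e-05, -0.03333], [0.0, 0.0, 0.0]]
10 x [[-0.06106, -0.00604, -0.00923], [-0.0002, -0.0002, -0.0086]]
3 x [[-0.0, -0.0, 0.032], [0.0, 0.0, 0.0]]
```

View pics/w4.png

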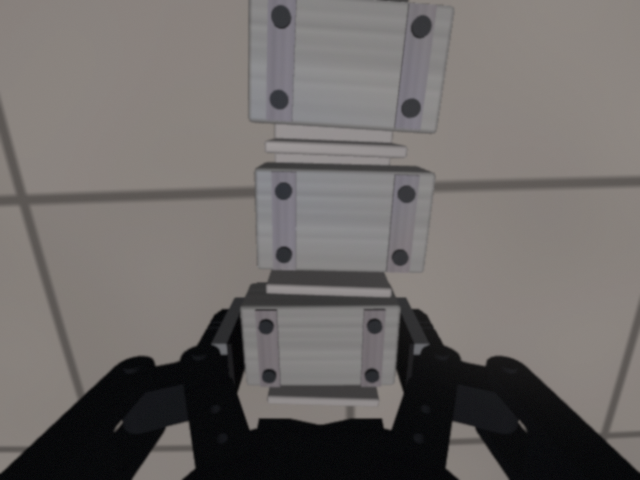

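Request:
{"op": "play_rows", "data": {
  "steps": [
    [[0, 0, -0.033], [0, 0, 0]],
    [[0, 0, -0.033], [0, 0, 0]],
    [[-0.061, -0.006, -0.0092], [0, 0, -0.0086]],
    [[-0.061, -0.006, -0.0092], [0, 0, -0.0086]],
    [[-0.061, -0.006, -0.0092], [0, 0, -0.0086]],
    [[-0.061, -0.006, -0.0092], [0, 0, -0.0086]],
    [[-0.061, -0.006, -0.0092], [0, 0, -0.0086]],
    [[-0.061, -0.006, -0.0092], [0, 0, -0.0086]],
    [[-0.061, -0.006, -0.0092], [0, 0, -0.0086]],
    [[-0.061, -0.006, -0.0092], [0, 0, -0.0086]],
    [[-0.061, -0.006, -0.0092], [0, 0, -0.0086]],
    [[-0.061, -0.006, -0.0092], [0, 0, -0.0086]],
    [[0, 0, 0], [0, 0, 0]],
    [[0, 0, 0], [0, 0, 0]]
  ]
}}

```text
time_s: 8.55
eef_pos: [493.6, 72.4, 128.4]
ee_rot: [-0.0, 0.721, -0.693, 0.0]
force: [-0.4, -0.7, -2.1]
grip_width: 0.693
```

```bash
python3 - <<'E'
from plan import *
im=cams.capture('wrist');cv2.imwrite('pics/w5.png',im[:,:,::-1])
print(cur()[0],psi_of(),ctrl.sense()['time_s'],ctrl.sense()['force'],ctrl.sense()['grip_width'])
b=plan([494.5,72,58.5],Rt(-1.533),vmax=25)
E
```

```text
[493.62  71.52 128.2 ] -1.533210638553472 8.6 [-0.   -0.96 -1.3 ] 0.6901195968144692
3 x [[-0.00021, -0.0004, 0.03098], [0.0, -0.0001, -0.0001]]
```

View pics/w5.png

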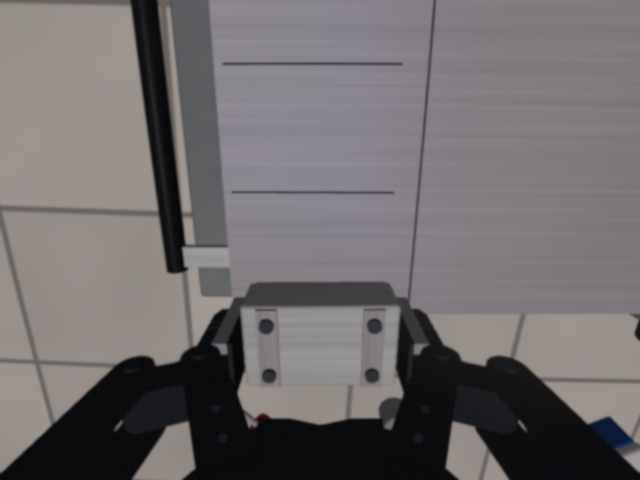

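```bash
python3 - <<'E'
from plan import *
w=cam('wrist')
X=atz(w,[(409.5,313),(231.5,296.5),(431.5,36),(403,63.5),(224,63.5),(393,192),(232.5,191)],57); print(X)
E
```

```text
[[453.95   8.67  57.  ]
 [461.92 130.34  57.  ]
 [622.73  16.1   57.  ]
 [608.48  30.14  57.  ]
 [604.79 128.98  57.  ]
 [536.88  28.58  57.  ]
 [533.8  126.82  57.  ]]
```

Request:
{"op": "play_rows", "data": {
  "steps": [
    [[0, 0, 0.031], [0, 0, 0]],
    [[0, 0, 0.031], [0, 0, 0]],
    [[0, 0, 0.029], [0, 0, 0]],
    [[0, 0, 0], [0, 0, 0]]
  ]
}}

```text
time_s: 9.0
eef_pos: [492.2, 70.5, 57.6]
ee_rot: [0.002, 0.719, -0.695, -0.002]
force: [0.3, -0.5, -0.5]
grip_width: 0.693
```

Request:
{"op": "play_rows", "data": {
  "steps": [
    [[0, 0, 0.002], [0, 0, 0]],
    [[0, 0, 0.002], [0, 0, 0]]
  ]
}}

```text
time_s: 9.2
eef_pos: [494.5, 71.2, 58.0]
ee_rot: [-0.001, 0.72, -0.694, 0.001]
force: [-0.5, -0.2, -1.0]
grip_width: 0.693
```

Request:
{"op": "play_rows", "data": {
  "steps": [
    [[0, 0, 0.002], [0, 0, 0]],
    [[0, 0, 0], [0, 0, 0]]
  ]
}}

```text
time_s: 9.4
eef_pos: [494.0, 71.7, 55.8]
ee_rot: [-0.0, 0.72, -0.694, 0.0]
force: [0.1, 0.2, -0.8]
grip_width: 0.696
```

Request:
{"op": "play_rows", "data": {
  "steps": [
    [[0, 0, 0.0015], [0, 0, 0]],
    [[0, 0, 0.0005], [0, 0, 0]]
  ]
}}

```text
time_s: 9.6
eef_pos: [494.1, 71.8, 54.9]
ee_rot: [-0.0, 0.72, -0.694, 0.0]
force: [-4.7, 0.2, 10.8]
grip_width: 0.697
```

Request:
{"op": "play_rows", "data": {
  "steps": [
    [[0, 0, -0.001], [0, 0, 0]],
    [[0, 0, 0], [0, 0, 0]],
    [[0, 0, 0], [0, 0, 0]],
    [[0, 0, -0.04], [0, 0, 0]],
    [[0, 0, -0.06], [0, 0, 0]]
  ],
  "grip": 0
}}

```text
time_s: 10.1
eef_pos: [492.4, 71.8, 128.8]
ee_rot: [0.002, 0.72, -0.694, -0.002]
force: [1.2, -0.9, 1.3]
grip_width: 0.997
```

```bash
python3 - <<'E'
from plan import *
im=cams.capture('wrist');cv2.imwrite('pics/w6.png',im[:,:,::-1])
print(cur()[0],psi_of(),ctrl.sense()['time_s'],ctrl.sense()['grip_width'])
b=plan([498.5,-393,120],Rt(-1.6246))
b=plan([498.5,-393,11],Rt(-1.6246),*b,vmax=28)
b=plan([498.5,-393,60],Rt(-1.6246))
b=plan([570.2,74.8,130],Rt(-1.533),*b)
E
```

```text
[496.28  71.73 137.09] -1.5332565912161251 10.15 0.9992542097215628
10 x [[0.06198, -0.00051, 0.00231], [-0.0011, -0.0001, 0.0116]]
4 x [[-0.0, -0.0, 0.03633], [0.0, 0.0, 0.0]]
10 x [[0.06198, -0.00047, 0.01031], [-0.0011, -0.0001, 0.0116]]
10 x [[-0.06251, -0.00878, -0.00933], [-0.0, 0.0, -0.0117]]
```

View pics/w6.png

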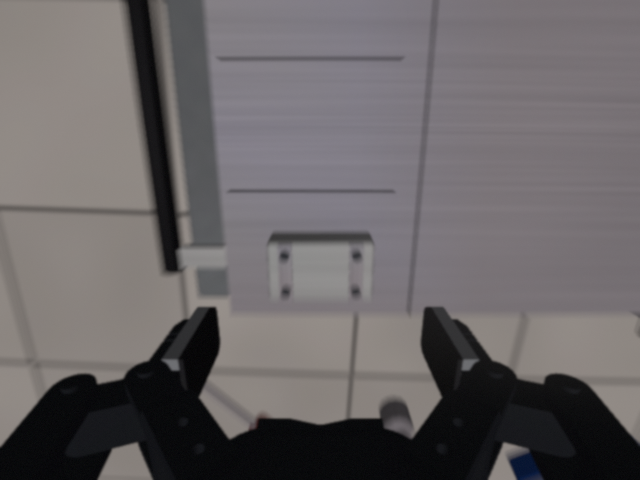

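Request:
{"op": "play_rows", "data": {
  "steps": [
    [[0.062, -0.0005, 0.0023], [-0.0011, 0, 0.0116]],
    [[0.062, -0.0005, 0.0023], [-0.0011, 0, 0.0116]],
    [[0.062, -0.0005, 0.0023], [-0.0011, 0, 0.0116]],
    [[0.062, -0.0005, 0.0023], [-0.0011, 0, 0.0116]],
    [[0.062, -0.0005, 0.0023], [-0.0011, 0, 0.0116]],
    [[0.062, -0.0005, 0.0023], [-0.0011, 0, 0.0116]],
    [[0.062, -0.0005, 0.0023], [-0.0011, 0, 0.0116]],
    [[0.062, -0.0005, 0.0023], [-0.0011, 0, 0.0116]],
    [[0.062, -0.0005, 0.0023], [-0.0011, 0, 0.0116]],
    [[0.062, -0.0005, 0.0023], [-0.0011, 0, 0.0116]],
    [[0, 0, 0.03], [0, 0, 0]],
    [[0, 0, 0.02], [0, 0, 0]]
  ]
}}

```text
time_s: 11.35
eef_pos: [494.7, -393.6, 73.0]
ee_rot: [-0.003, -0.687, 0.726, 0.004]
force: [0.1, -0.1, -1.1]
grip_width: 1.0
```

```bash
python3 - <<'E'
from plan import *
print(cur()[0],psi_of(),cur()[1].as_matrix()[:,2])
b=plan([498.5,-393,11],Rt(-1.6246),vmax=28)
from sled import *
E
```

```text
[ 494.65 -393.58   73.03] -1.6262389439932357 [-0.01  0.   -1.  ]
3 x [[-0.00034, -0.00187, 0.02756], [0.0041, 0.0003, -0.0007]]
```

Request:
{"op": "play_rows", "data": {
  "steps": [
    [[0, 0, 0], [0.0055, 0, 0]],
    [[0, 0, 0], [0.0055, 0, 0]]
  ]
}}

```text
time_s: 11.55
eef_pos: [495.8, -392.2, 75.2]
ee_rot: [0.0, -0.688, 0.725, -0.0]
force: [0.7, 0.7, -0.0]
grip_width: 1.001
```

```bash
python3 - <<'E'
from plan import *
print(cur()[0],psi_of(),cur()[1].as_matrix()[:,2])
b=plan([498.5,-393,10.5],Rt(-1.6246),vmax=28)
E
```

```text
[ 495.77 -392.24   75.24] -1.6234705949734882 [ 0. -0. -1.]
3 x [[0.00027, -0.00123, 0.02877], [-0.0001, -0.0001, 0.0005]]
```

Request:
{"op": "play_rows", "data": {
  "steps": [
    [[0.0003, -0.0012, 0.029], [0, 0, 0]],
    [[0.0003, -0.0012, 0.029], [0, 0, 0]],
    [[0.0003, -0.0012, 0.0285], [0, 0, 0]],
    [[0, 0, 0], [0, 0, 0]]
  ]
}}

```text
time_s: 11.95
eef_pos: [497.7, -392.4, 8.7]
ee_rot: [-0.0, -0.688, 0.726, 0.001]
force: [0.6, 0.1, 0.8]
grip_width: 1.003
```

Request:
{"op": "play_rows", "data": {
  "steps": [
    [[0, 0, 0], [0, 0, 0]],
    [[0, 0, 0], [0, 0, 0]],
    [[0, 0, 0], [0, 0, 0]],
    [[0, 0, 0], [0, 0, 0]]
  ],
  "grip": 1
}}

```text
time_s: 12.35
eef_pos: [498.9, -394.6, 12.3]
ee_rot: [-0.0, -0.688, 0.726, -0.002]
force: [-0.1, 1.2, 7.0]
grip_width: 0.694
```

```bash
python3 - <<'E'
from plan import *
p,r=cur(); print(p,psi_of())
b=plan(p+[0,0,50],Rt(-1.6246),p,Rt(-1.6246))
b=plan([570.2,74.8,125],Rt(-1.533),*b)
plan([570.2,74.8,58],Rt(-1.533),*b,vmax=25)
E
```

```text
[ 498.9  -394.56   12.29] -1.6244615590695821
2 x [[-0.0, -0.0, -0.03333], [0.0, 0.0, 0.0]]
10 x [[-0.06272, -0.00872, -0.00836], [-0.0, 0.0, -0.0117]]
3 x [[-0.0, -0.0, 0.02978], [0.0, 0.0, 0.0]]
```

Request:
{"op": "play_rows", "data": {
  "steps": [
    [[0, 0, -0.033], [0, 0, 0]],
    [[0, 0, -0.033], [0, 0, 0]],
    [[-0.0627, -0.0087, -0.0084], [0, 0, -0.0117]],
    [[-0.0627, -0.0087, -0.0084], [0, 0, -0.0117]],
    [[-0.0627, -0.0087, -0.0084], [0, 0, -0.0117]],
    [[-0.0627, -0.0087, -0.0084], [0, 0, -0.0117]],
    [[-0.0627, -0.0087, -0.0084], [0, 0, -0.0117]],
    [[-0.0627, -0.0087, -0.0084], [0, 0, -0.0117]],
    [[-0.0627, -0.0087, -0.0084], [0, 0, -0.0117]],
    [[-0.0627, -0.0087, -0.0084], [0, 0, -0.0117]],
    [[-0.0627, -0.0087, -0.0084], [0, 0, -0.0117]],
    [[-0.0627, -0.0087, -0.0084], [0, 0, -0.0117]],
    [[0, 0, 0.029], [0, 0, 0]],
    [[0, 0, 0.029], [0, 0, 0]],
    [[0, 0, 0.0267], [0, 0, 0]],
    [[0, 0, 0], [0, 0, 0]],
    [[0, 0, 0], [0, 0, 0]]
  ]
}}

```text
time_s: 14.05
eef_pos: [569.4, 75.3, 59.9]
ee_rot: [-0.0, 0.72, -0.694, 0.0]
force: [-0.2, -0.7, -0.8]
grip_width: 0.696
```

Request:
{"op": "play_rows", "data": {
  "steps": [
    [[0, 0, 0.0025], [0, 0, 0]],
    [[0, 0, 0.002], [0, 0, 0]],
    [[0, 0, 0.0005], [0, 0, 0]]
  ]
}}

```text
time_s: 14.35
eef_pos: [569.5, 75.3, 56.0]
ee_rot: [-0.0, 0.72, -0.694, 0.001]
force: [-1.1, 0.6, 7.0]
grip_width: 0.694
```

Contact. Release and go for the third.

Request:
{"op": "play_rows", "data": {
  "steps": [
    [[0, 0, -0.0005], [0, 0, 0]],
    [[0, 0, 0], [0, 0, 0]],
    [[0, 0, 0], [0, 0, 0]],
    [[0, 0, -0.04], [0, 0, 0]],
    [[0, 0, -0.06], [0, 0, 0]]
  ],
  "grip": 0
}}

```text
time_s: 14.85
eef_pos: [567.8, 75.4, 129.2]
ee_rot: [0.002, 0.72, -0.694, -0.002]
force: [0.8, -0.1, 0.1]
grip_width: 1.001
```

```bash
python3 - <<'E'
from plan import *
b=([569.6,75.3,130.5],Rt(-1.533))
b=plan([547.5,-395,125],Rt(-1.6577),np.array(b[0]),b[1])
b=plan([547.5,-395,11],Rt(-1.6577),*b,vmax=28)
E
```

```text
10 x [[0.06279, 0.0018, 0.00073], [-0.0, -0.0, 0.0159]]
5 x [[-0.0, -0.0, 0.0304], [0.0, 0.0, 0.0]]
```

Request:
{"op": "play_rows", "data": {
  "steps": [
    [[0.0628, 0.0018, 0.0007], [0, 0, 0.0159]],
    [[0.0628, 0.0018, 0.0007], [0, 0, 0.0159]],
    [[0.0628, 0.0018, 0.0007], [0, 0, 0.0159]],
    [[0.0628, 0.0018, 0.0007], [0, 0, 0.0159]],
    [[0.0628, 0.0018, 0.0007], [0, 0, 0.0159]],
    [[0.0628, 0.0018, 0.0007], [0, 0, 0.0159]],
    [[0.0628, 0.0018, 0.0007], [0, 0, 0.0159]],
    [[0.0628, 0.0018, 0.0007], [0, 0, 0.0159]],
    [[0.0628, 0.0018, 0.0007], [0, 0, 0.0159]],
    [[0.0628, 0.0018, 0.0007], [0, 0, 0.0159]],
    [[0, 0, 0.03], [0, 0, 0]],
    [[0, 0, 0.03], [0, 0, 0]],
    [[0, 0, 0], [0, 0, 0]],
    [[0, 0, 0], [0, 0, 0]]
  ]
}}

```text
time_s: 16.25
eef_pos: [547.3, -395.0, 80.9]
ee_rot: [-0.0, -0.676, 0.737, -0.0]
force: [-0.5, 0.0, 1.4]
grip_width: 1.0
```

```bash
python3 - <<'E'
from plan import *
print(cur()[0],psi_of(),cur()[1].as_matrix()[:,2])
b=plan([547.5,-395,10],Rt(-1.6577),cur()[0],Rt(psi_of()),vmax=28)
E
```

```text
[ 547.27 -394.96   80.9 ] -1.6574536175406476 [ 0. -0. -1.]
3 x [[1e-05, -0.0001, 0.03151], [0.0, 0.0, 0.0001]]
```

Request:
{"op": "play_rows", "data": {
  "steps": [
    [[0, 0, 0.0315], [0, 0, 0]],
    [[0, 0, 0.0315], [0, 0, 0]],
    [[0, 0, 0.0315], [0, 0, 0]],
    [[0, 0, 0], [0, 0, 0]]
  ]
}}

```text
time_s: 16.65
eef_pos: [546.5, -394.0, 8.0]
ee_rot: [-0.0, -0.676, 0.737, 0.002]
force: [0.1, -0.2, -0.0]
grip_width: 0.998
```

Request:
{"op": "play_rows", "data": {
  "steps": [
    [[0, 0, 0], [0, 0, 0]],
    [[0, 0, 0], [0, 0, 0]],
    [[0, 0, 0], [0, 0, 0]],
    [[0, 0, 0], [0, 0, 0]]
  ],
  "grip": 1
}}

```text
time_s: 17.05
eef_pos: [548.1, -396.1, 12.3]
ee_rot: [-0.0, -0.676, 0.737, -0.002]
force: [0.3, -0.3, 7.2]
grip_width: 0.693
```

```bash
python3 - <<'E'
from plan import *
p,r=cur(); print(p,psi_of())
b=plan(p+[0,0,50],Rt(-1.6577),p,Rt(-1.6577))
b=plan([646.1,77.7,125],Rt(-1.533),*b)
plan([646.1,77.7,59.5],Rt(-1.533),*b,vmax=25)
E
```

```text
[ 548.15 -396.08   12.32] -1.6575861137831094
2 x [[-0.0, -0.0, -0.03333], [0.0, 0.0, 0.0]]
11 x [[-0.0578, -0.01014, -0.0076], [-0.0, 0.0, -0.0144]]
3 x [[-0.0, -0.0, 0.02911], [0.0, 0.0, 0.0]]
```

Request:
{"op": "play_rows", "data": {
  "steps": [
    [[0, 0, -0.033], [0, 0, 0]],
    [[0, 0, -0.033], [0, 0, 0]],
    [[-0.0578, -0.0101, -0.0076], [0, 0, -0.0144]],
    [[-0.0578, -0.0101, -0.0076], [0, 0, -0.0144]],
    [[-0.0578, -0.0101, -0.0076], [0, 0, -0.0144]],
    [[-0.0578, -0.0101, -0.0076], [0, 0, -0.0144]],
    [[-0.0578, -0.0101, -0.0076], [0, 0, -0.0144]],
    [[-0.0578, -0.0101, -0.0076], [0, 0, -0.0144]],
    [[-0.0578, -0.0101, -0.0076], [0, 0, -0.0144]],
    [[-0.0578, -0.0101, -0.0076], [0, 0, -0.0144]],
    [[-0.0578, -0.0101, -0.0076], [0, 0, -0.0144]],
    [[-0.0578, -0.0101, -0.0076], [0, 0, -0.0144]],
    [[-0.0578, -0.0101, -0.0076], [0, 0, -0.0144]],
    [[0, 0, 0.029], [0, 0, 0]],
    [[0, 0, 0.029], [0, 0, 0]],
    [[0, 0, 0.0275], [0, 0, 0]],
    [[0, 0, 0], [0, 0, 0]],
    [[0, 0, 0], [0, 0, 0]]
  ]
}}

```text
time_s: 18.85
eef_pos: [645.0, 78.8, 58.4]
ee_rot: [-0.0, 0.72, -0.694, 0.0]
force: [0.4, 0.4, -2.0]
grip_width: 0.691
```

Request:
{"op": "play_rows", "data": {
  "steps": [
    [[0, 0, 0.0022], [0, 0, 0]],
    [[0, 0, 0.0008], [0, 0, 0]]
  ]
}}

```text
time_s: 19.05
eef_pos: [644.9, 78.7, 55.8]
ee_rot: [-0.0, 0.72, -0.694, 0.0]
force: [0.9, 0.2, -1.1]
grip_width: 0.697
```

Request:
{"op": "play_rows", "data": {
  "steps": [
    [[0, 0, 0.0012], [0, 0, 0]],
    [[0, 0, 0.0004], [0, 0, 0]]
  ]
}}

```text
time_s: 19.25
eef_pos: [645.0, 78.7, 55.7]
ee_rot: [-0.0, 0.72, -0.694, 0.001]
force: [-5.8, 0.4, 9.4]
grip_width: 0.695
```

Request:
{"op": "play_rows", "data": {
  "steps": [
    [[0, 0, -0.0005], [0, 0, 0]],
    [[0, 0, 0], [0, 0, 0]],
    [[0, 0, 0], [0, 0, 0]],
    [[0, 0, -0.04], [0, 0, 0]],
    [[0, 0, -0.06], [0, 0, 0]]
  ],
  "grip": 0
}}

```text
time_s: 19.75
eef_pos: [643.4, 78.8, 127.6]
ee_rot: [0.002, 0.72, -0.694, -0.002]
force: [0.5, 0.1, 1.0]
grip_width: 1.007
```

```bash
python3 - <<'E'
from plan import *
b=(np.array([645,78.7,131]),Rt(-1.533))
b=plan([567,171.5,150],Rt(-1.533),*b)
E
```

```text
3 x [[-0.04252, 0.03308, -0.00844], [0.0, 0.0, 0.0]]
```

Request:
{"op": "play_rows", "data": {
  "steps": [
    [[-0.0425, 0.0331, -0.0084], [0, 0, 0]],
    [[-0.0425, 0.0331, -0.0084], [0, 0, 0]],
    [[-0.0425, 0.0331, -0.0084], [0, 0, 0]],
    [[0, 0, 0], [0, 0, 0]],
    [[0, 0, 0], [0, 0, 0]]
  ],
  "grip": 0.62
}}

```text
time_s: 20.25
eef_pos: [566.7, 172.0, 148.5]
ee_rot: [-0.0, 0.721, -0.693, 0.0]
force: [0.4, 0.4, -0.7]
grip_width: 0.378
```

```bash
python3 - <<'E'
from plan import *
print(cur()[0],psi_of(),ctrl.sense()['grip_width'])
im=cams.capture('wrist');cv2.imwrite('pics/w7.png',im[:,:,::-1])
im=cams.capture('top');cv2.imwrite('pics/t7.png',cv2.resize(im[200:350,230:430,::-1],None,fx=4,fy=4,interpolation=cv2.INTER_CUBIC))
E
```

```text
[566.68 172.   148.54] -1.5320138961078433 0.37750678954042605
```

View pics/w7.png

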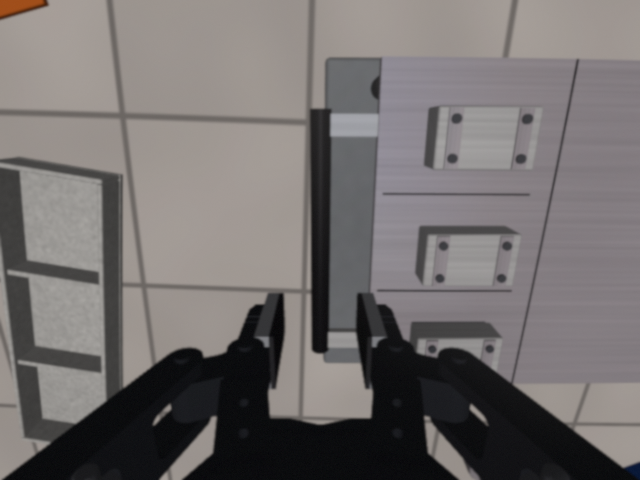

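View pics/t7.png

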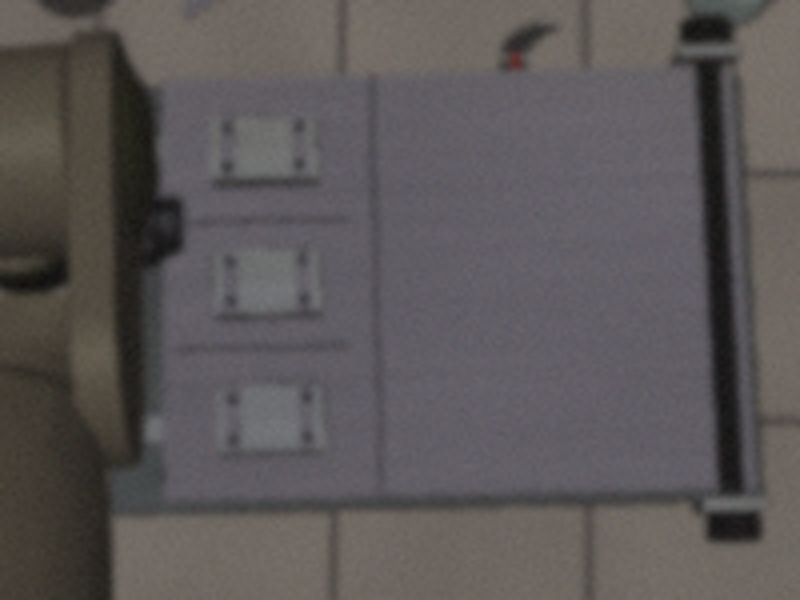

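Request:
{"op": "play_rows", "data": {
  "steps": [
    [[0, 0, 0.04], [0, 0, 0]],
    [[0, 0, 0.04], [0, 0, 0]],
    [[0, 0, 0.035], [0, 0, 0]],
    [[0, 0, 0.02], [0, 0, 0]],
    [[0, 0, 0.012], [0, 0, 0]],
    [[0, 0, 0], [0, 0, 0]]
  ]
}}

```text
time_s: 20.95
eef_pos: [566.7, 170.8, 36.8]
ee_rot: [0.001, 0.72, -0.694, -0.001]
force: [-0.9, 0.3, 0.6]
grip_width: 0.379
```

Request:
{"op": "play_rows", "data": {
  "steps": [
    [[0, 0, 0], [0, 0, 0]],
    [[0, 0, 0], [0, 0, 0]],
    [[0, 0, 0], [0, 0, 0]]
  ],
  "grip": 1,
  "squeeze": 70
}}

```text
time_s: 21.25
eef_pos: [567.4, 172.2, 39.1]
ee_rot: [-0.001, 0.72, -0.694, 0.001]
force: [0.6, 5.3, 2.0]
grip_width: 0.135
```

Request:
{"op": "play_rows", "data": {
  "steps": [
    [[0.0001, 0, -0.0098], [0, 0, 0]],
    [[0.0003, 0, -0.0098], [0, 0, 0]],
    [[0.0005, 0, -0.0098], [0, 0, 0]],
    [[0.0007, 0, -0.0098], [0, 0, 0]],
    [[0.0009, 0, -0.0098], [0, 0, 0]],
    [[0.0011, 0, -0.0098], [0, 0, 0]],
    [[0.0013, 0, -0.0097], [0, 0, 0]],
    [[0.0015, 0, -0.0097], [0, 0, 0]],
    [[0.0017, 0, -0.0097], [0, 0, 0]],
    [[0.0019, 0, -0.0096], [0, 0, 0]]
  ]
}}

```text
time_s: 22.25
eef_pos: [567.6, 165.1, 110.9]
ee_rot: [-0.001, 0.72, -0.694, 0.0]
force: [6.3, 7.3, -10.8]
grip_width: 0.129
```

Request:
{"op": "play_rows", "data": {
  "steps": [
    [[0.0021, 0, -0.0096], [0, 0, 0]],
    [[0.0023, 0, -0.0095], [0, 0, 0]],
    [[0.0025, 0, -0.0095], [0, 0, 0]],
    [[0.0027, 0, -0.0094], [0, 0, 0]],
    [[0.0029, 0, -0.0094], [0, 0, 0]],
    [[0.0031, 0, -0.0093], [0, 0, 0]],
    [[0.0033, 0, -0.0092], [0, 0, 0]],
    [[0.0035, 0, -0.0091], [0, 0, 0]]
  ]
}}

```text
time_s: 23.05
eef_pos: [568.2, 148.9, 167.2]
ee_rot: [-0.002, 0.72, -0.694, -0.0]
force: [7.5, 10.1, -9.8]
grip_width: 0.133
```

Request:
{"op": "play_rows", "data": {
  "steps": [
    [[0.0019, 0, -0.0045], [0, 0, 0]],
    [[0.0019, 0, -0.0045], [0, 0, 0]],
    [[0.001, 0, -0.0025], [0, 0, 0]]
  ]
}}

```text
time_s: 23.35
eef_pos: [568.3, 145.4, 175.9]
ee_rot: [-0.002, 0.72, -0.694, -0.0]
force: [6.4, 12.1, -9.0]
grip_width: 0.129
```

Request:
{"op": "play_rows", "data": {
  "steps": [
    [[0.0014, 0, -0.003], [0, 0, 0]],
    [[0.0014, 0, -0.003], [0, 0, 0]],
    [[0.0014, 0, -0.003], [0, 0, 0]]
  ]
}}

```text
time_s: 23.65
eef_pos: [568.4, 142.6, 182.5]
ee_rot: [-0.002, 0.72, -0.694, -0.001]
force: [6.9, 12.5, -8.6]
grip_width: 0.128
```

Request:
{"op": "play_rows", "data": {
  "steps": [
    [[0.0014, 0, -0.003], [0, 0, 0]],
    [[0.0014, 0, -0.003], [0, 0, 0]],
    [[0.0014, 0, -0.003], [0, 0, 0]]
  ]
}}

```text
time_s: 23.95
eef_pos: [568.4, 139.9, 188.5]
ee_rot: [-0.002, 0.72, -0.694, -0.001]
force: [7.8, 18.4, -14.9]
grip_width: 0.13
```

Request:
{"op": "play_rows", "data": {
  "steps": [
    [[0.0012, 0, -0.003], [0, 0, 0]],
    [[0.0012, 0, -0.003], [0, 0, 0]]
  ]
}}

```text
time_s: 24.15
eef_pos: [568.3, 138.7, 191.3]
ee_rot: [-0.002, 0.72, -0.694, -0.002]
force: [15.6, 20.2, -30.4]
grip_width: 0.125
```

Request:
{"op": "play_rows", "data": {
  "steps": [
    [[0.0005, 0, -0.003], [0, 0, 0]]
  ]
}}

```text
time_s: 24.25
eef_pos: [568.3, 138.2, 192.5]
ee_rot: [-0.002, 0.72, -0.694, -0.002]
force: [18.5, 18.6, -37.4]
grip_width: 0.128
```

```bash
python3 - <<'E'
from plan import *
print(cur()[0],psi_of(),ctrl.sense()['force'])
im=cams.capture('wrist');cv2.imwrite('pics/w8.png',im[:,:,::-1])
im=cams.capture('side');cv2.imwrite('pics/s8.png',cv2.resize(im[150:340,220:420,::-1],None,fx=4,fy=3,interpolation=cv2.INTER_CUBIC))
E
```

```text
[568.27 138.23 192.53] -1.5329180051517473 [ 18.48  18.59 -37.41]
```

View pics/w8.png

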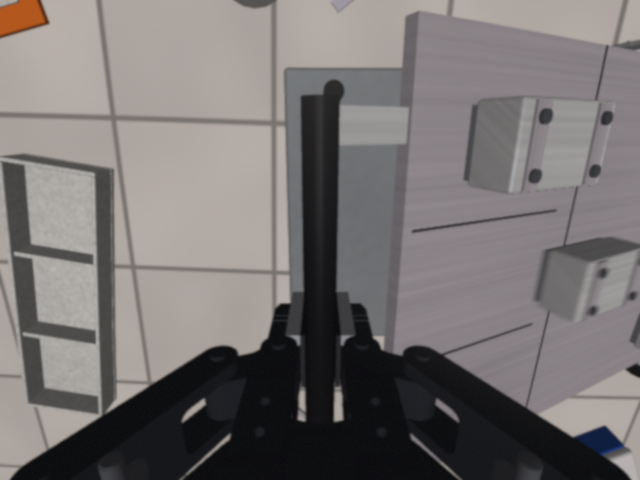

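View pics/s8.png

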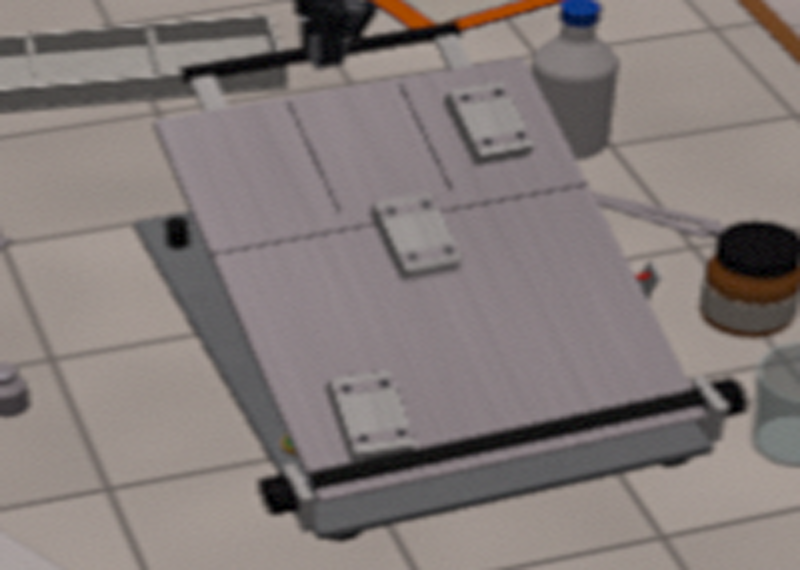

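Request:
{"op": "play_rows", "data": {
  "steps": [
    [[0, 0, 0], [0, 0, 0]],
    [[0, 0, 0], [0, 0, 0]]
  ]
}}

```text
time_s: 24.55
eef_pos: [568.3, 138.2, 192.6]
ee_rot: [-0.002, 0.72, -0.694, -0.002]
force: [16.7, 17.6, -30.5]
grip_width: 0.128
```

```bash
cat > tilt.py <<'E'
from fit2 import *
def S8(p,): p=np.array(p,float); return (p+.5)/[4,3]-.5+[220,150]
pts=np.array([(-120,185,0),(120,185,0),(-120,305,0),(120,305,0)],float)
E
python3 - <<'E'
from tilt import *
obs=S8([(218,254),(588,183),(157,123),(530,58)])
for th in (.38,.40,.42,.43): 
    qq=np.r_[q2[:3],th,q2[4:7]]; print(th,proj(s,world(qq,pts))-obs)
f=lambda th:(proj(s,world(np.r_[q2[:3],th[0],q2[4:7]],pts))-obs).ravel()
print(least_squares(f,[.4]).x, ctrl.sense()['force'])
im=cams.capture('side');cv2.imwrite('pics/s9.png',cv2.resize(im[150:340,220:420,::-1],None,fx=4,fy=3,interpolation=cv2.INTER_CUBIC))
E
```

```text
0.38 [[-1.47  2.87]
 [-0.74  2.9 ]
 [-1.02  3.37]
 [-3.17  3.83]]
0.4 [[-1.33  2.24]
 [-0.39  2.24]
 [-0.85  2.18]
 [-2.68  2.62]]
0.42 [[-1.17  1.64]
 [-0.02  1.61]
 [-0.67  1.04]
 [-2.18  1.44]]
0.43 [[-1.08  1.35]
 [ 0.17  1.3 ]
 [-0.57  0.47]
 [-1.91  0.87]]
[0.45] [ 16.72  17.65 -30.5 ]
```

View pics/s9.png

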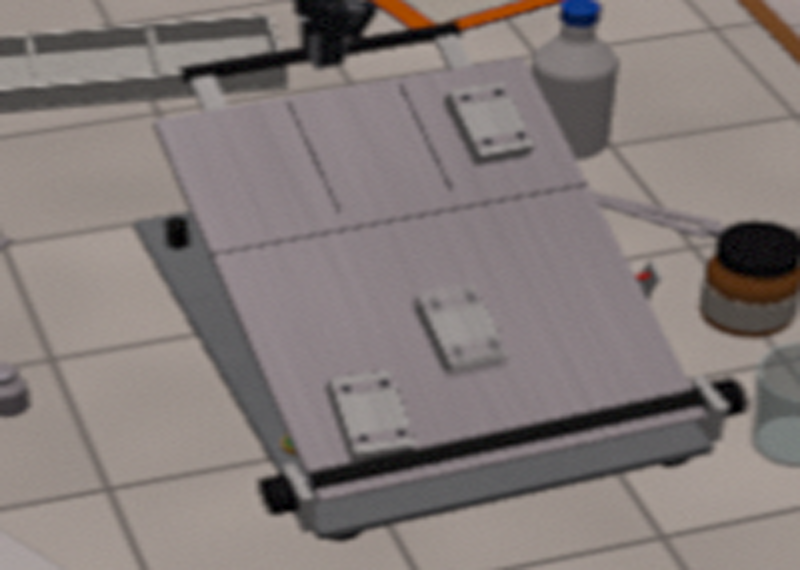

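Request:
{"op": "play_rows", "data": {
  "steps": [
    [[0, 0, 0.002], [0, 0, 0]],
    [[0, 0, 0], [0, 0, 0]],
    [[0, 0, 0], [0, 0, 0]],
    [[0, 0, -0.02], [0, 0, 0]],
    [[0, 0, -0.05], [0, 0, 0]],
    [[0, 0, -0.05], [0, 0, 0]],
    [[0, 0, 0], [0, 0, 0]]
  ],
  "grip": 0.62
}}

```text
time_s: 25.3
eef_pos: [569.6, 135.0, 290.9]
ee_rot: [-0.004, 0.72, -0.694, 0.004]
force: [0.4, 0.7, -0.5]
grip_width: 0.38
```

```bash
python3 - <<'E'
from tilt import *
from plan import *
print(cur()[0],psi_of())
im=cams.capture('side');cv2.imwrite('pics/s10.png',cv2.resize(im[150:340,220:420,::-1],None,fx=4,fy=3,interpolation=cv2.INTER_CUBIC))
im=cams.capture('wrist');cv2.imwrite('pics/w10.png',im[:,:,::-1])
plan([648,10,262],Rt(.0378,.42,.0378),cur()[0],Rt(-1.533))
E
```

```text
[569.56 134.96 290.93] -1.5336164838416264
12 x [[0.0182, 0.0037, 0.00092], [0.035, -0.035, -0.164]]
```

View pics/s10.png

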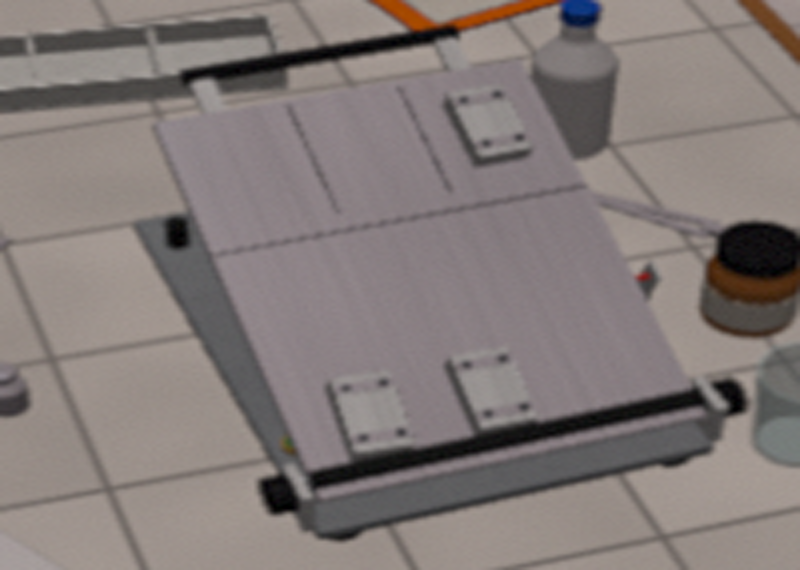

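View pics/w10.png

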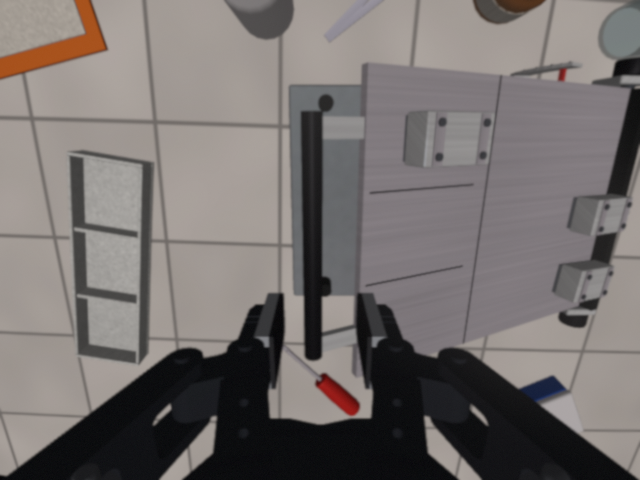

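Request:
{"op": "play_rows", "data": {
  "steps": [
    [[0.0182, 0.0037, 0.0009], [0.035, -0.035, -0.164]],
    [[0.0182, 0.0037, 0.0009], [0.035, -0.035, -0.164]],
    [[0.0182, 0.0037, 0.0009], [0.035, -0.035, -0.164]],
    [[0.0182, 0.0037, 0.0009], [0.035, -0.035, -0.164]],
    [[0.0182, 0.0037, 0.0009], [0.035, -0.035, -0.164]],
    [[0.0182, 0.0037, 0.0009], [0.035, -0.035, -0.164]],
    [[0.0182, 0.0037, 0.0009], [0.035, -0.035, -0.164]],
    [[0.0182, 0.0037, 0.0009], [0.035, -0.035, -0.164]],
    [[0.0182, 0.0037, 0.0009], [0.035, -0.035, -0.164]],
    [[0.0182, 0.0037, 0.0009], [0.035, -0.035, -0.164]],
    [[0.0182, 0.0037, 0.0009], [0.035, -0.035, -0.164]],
    [[0.0182, 0.0037, 0.0009], [0.035, -0.035, -0.164]],
    [[0, 0, 0], [0, 0, 0]],
    [[0, 0, 0], [0, 0, 0]]
  ],
  "grip": 0.2
}}

```text
time_s: 26.8
eef_pos: [647.5, 10.2, 260.1]
ee_rot: [-0.209, 0.978, 0.017, -0.005]
force: [0.6, -0.2, -0.3]
grip_width: 0.806
```

```bash
python3 - <<'E'
from plan import *
im=cams.capture('wrist');cv2.imwrite('pics/w11.png',im[:,:,::-1])
i=cams.camera_info('wrist')
p,r=cur();print(p,r.as_matrix(),list(i['xyz']),list(i['attitude']),ctrl.sense()['time_s'],ctrl.sense()['joints'])
E
```

```text
[647.38  10.5  260.82] [[ 1.    0.03 -0.02]
 [ 0.04 -0.91  0.41]
 [-0.   -0.41 -0.91]] [np.float64(647.7515828626833), np.float64(25.134306627836146), np.float64(423.98996918854135)] [np.float64(0.998458274444163), np.float64(0.05254257849765204), np.float64(0.0018372696061455772), np.float64(0.017803822039008942)] 26.85 [-0.32  0.62  1.02  0.39  1.65 -0.35]
```

View pics/w11.png

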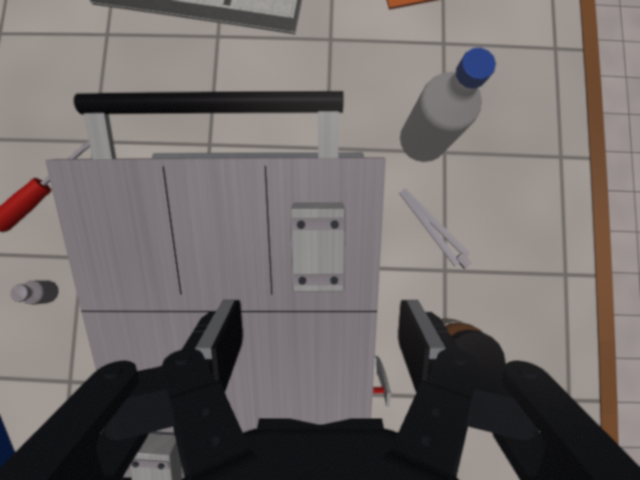

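```bash
python3 - <<'E'
from tilt import *
from sled import refine
w=cam('wrist')
obs=np.array([(83,311),(377,312),(48.5,160),(384.5,158)])
def f(v):
    return np.r_[(proj(w,world(np.r_[q2[:3],v[0],q2[4:7]],pts)+v[1:4])-obs).ravel(),v[1:]/2]
v=least_squares(f,[.42,0,0,0]).x; print('fit',v,f(v))
g=cv2.cvtColor(cv2.imread('pics/w11.png'),cv2.COLOR_BGR2GRAY)
P=np.array([refine(g,p) for p in [(301,224),(334,224),(302,281),(334,281)]]); print(P)
for th,off in ((.42,np.zeros(3)),(v[0],v[1:4])):
    M=Rz(q2[2])@Rx(th); O=world(np.r_[q2[:3],th,q2[4:7]],np.zeros((1,3)))[0]+off
    o,r=ray(w,P); ol=(o-O)@M; rl=r@M
    X=ol+rl*((28.5-ol[2])/rl[:,2])[:,None]
    print(th,X.mean(0),(X[0]-X[1]),(X[0]-X[2]))
    C=X.mean(0)
    u=(X[0]+X[1]-X[2]-X[3])/2; yaw=np.arctan2(-u[0],u[1]); print('yaw in plane',yaw)
    for h in (0,100): print('TCP at plane height',h,O+M@np.array([C[0],C[1],h]))
    print('normal',M[:,2])
E
```

```text
fit [ 0.42  0.32 -1.25  2.24] [ 0.68  0.81  0.6  -2.93 -0.87  2.39 -0.3  -0.69  0.16 -0.62  1.12]
[[300.54 224.23]
 [334.21 224.06]
 [301.88 280.04]
 [333.71 279.87]]
0.42 [ 72.55 243.44  28.5 ] [-22.5    0.16   0.  ] [ 0.22 40.71  0.  ]
yaw in plane -0.00647979723517054
TCP at plane height 0 [644.5   53.78 156.49]
TCP at plane height 100 [646.43  13.05 247.8 ]
normal [ 0.02 -0.41  0.91]
0.41810205143532087 [ 72.31 244.37  28.5 ] [-22.3    0.15   0.  ] [ 0.21 40.31  0.  ]
yaw in plane -0.006468449262578136
TCP at plane height 0 [644.52  53.58 158.67]
TCP at plane height 100 [646.45  13.02 250.06]
normal [ 0.02 -0.41  0.91]
```

```bash
python3 - <<'E'
from plan import *
n=np.array([.0154,-.4075,.913]); s0=np.array([644.5,53.7,158.]); T=Rt(.033,.42,.0378)
a=plan(s0+45*n,T,cur()[0],Rt(.0378,.42,.0378),vmax=30)
plan(s0+5*n,T,*a,vmax=14)
E
```

```text
3 x [[-0.00055, 0.00107, 0.02957], [-0.0, 0.0, 0.002]]
3 x [[0.0, -0.0, 0.01778], [0.0, 0.0, 0.0]]
```

Request:
{"op": "play_rows", "data": {
  "steps": [
    [[-0.0005, 0.0011, 0.0296], [0, 0, 0.002]],
    [[-0.0005, 0.0011, 0.0296], [0, 0, 0.002]],
    [[-0.0005, 0.0011, 0.0296], [0, 0, 0.002]],
    [[0, 0, 0], [0, 0, 0]],
    [[0, 0, 0], [0, 0, 0]]
  ]
}}

```text
time_s: 27.35
eef_pos: [645.6, 35.3, 200.5]
ee_rot: [-0.208, 0.978, 0.016, -0.004]
force: [0.3, -0.5, 0.2]
grip_width: 0.803
```

```bash
python3 - <<'E'
from plan import *
im=cams.capture('wrist');cv2.imwrite('pics/w12.png',im[:,:,::-1])
n=np.array([.0154,-.4075,.913]); s0=np.array([644.5,53.7,158.]); T=Rt(.033,.42,.0378)
p,r=cur(); print(p,(r.inv()*T).as_rotvec(),(p-s0)@n)
plan(s0+5*n,T,p,T,vmax=14)
E
```

```text
[645.99  34.95 201.04] [ 0. -0.  0.] 46.95655869536601
3 x [[-0.00035, 0.00018, 0.01865], [0.0, 0.0, 0.0]]
```

View pics/w12.png

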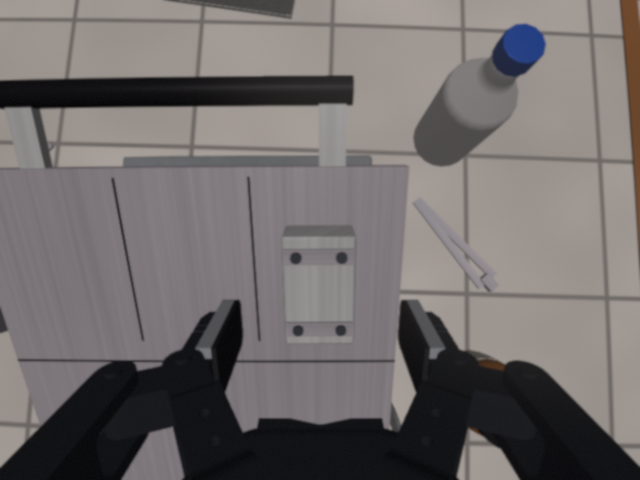

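Sled centred between the jaws (column 319, jaws centred ~320). Descend and grip.

Request:
{"op": "play_rows", "data": {
  "steps": [
    [[-0.0003, 0.0002, 0.0187], [0, 0, 0]],
    [[-0.0003, 0.0002, 0.0187], [0, 0, 0]],
    [[-0.0003, 0.0002, 0.0177], [0, 0, 0]],
    [[0, 0, 0], [0, 0, 0]],
    [[0, 0, 0], [0, 0, 0]]
  ]
}}

```text
time_s: 27.9
eef_pos: [644.4, 51.7, 161.3]
ee_rot: [-0.209, 0.978, 0.016, -0.005]
force: [0.4, -0.1, 0.1]
grip_width: 0.794
```

Request:
{"op": "play_rows", "data": {
  "steps": [
    [[0, 0, 0], [0, 0, 0]],
    [[0, 0, 0], [0, 0, 0]],
    [[0, 0, 0], [0, 0, 0]],
    [[0, 0, 0], [0, 0, 0]]
  ],
  "grip": 1,
  "squeeze": 40
}}

```text
time_s: 28.3
eef_pos: [644.7, 51.3, 162.0]
ee_rot: [-0.208, 0.978, 0.016, -0.004]
force: [0.1, -1.0, 2.1]
grip_width: 0.412
```

```bash
python3 - <<'E'
from plan import *
im=cams.capture('wrist');cv2.imwrite('pics/w13.png',im[:,:,::-1])
n=np.array([.0154,-.4075,.913]); s0=np.array([644.5,53.7,158.]); T=Rt(.033,.42,.0378)
p,r=cur(); print(p,(r.inv()*T).as_rotvec(),(p-s0)@n)
b=plan(p+40*n,T,p,T)
b=plan([590,180,290],Rt(-.05,.2,0),*b)
b=plan([473.3,395,160],Rt(-.132),*b)
E
```

```text
[644.68  51.34 162.01] [ 0. -0.  0.] 4.623149312888675
1 x [[-0.0, 0.0, -0.05333], [0.0, 0.0, 0.0]]
4 x [[-0.01854, -0.05582, -0.01267], [-0.0699, 0.0056, 0.0258]]
6 x [[-0.02961, -0.04183, 0.03424], [-0.0423, 0.0039, 0.0173]]
```

View pics/w13.png

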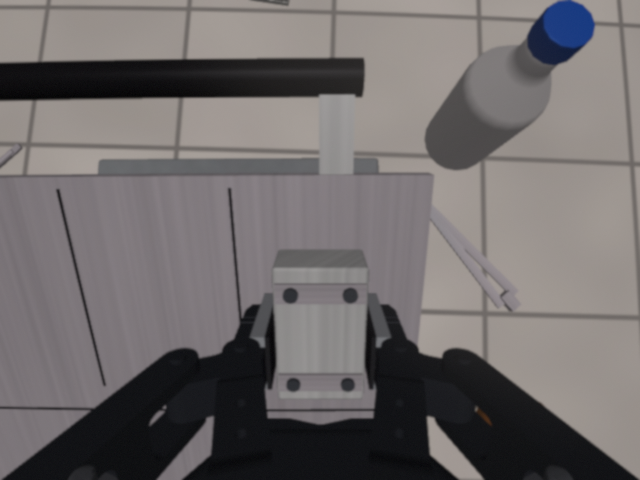

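Request:
{"op": "play_rows", "data": {
  "steps": [
    [[0, 0, -0.0267], [0, 0, 0]],
    [[0, 0, -0.0267], [0, 0, 0]],
    [[-0.0185, -0.0558, -0.0127], [-0.0699, 0.0056, 0.0258]],
    [[-0.0185, -0.0558, -0.0127], [-0.0699, 0.0056, 0.0258]],
    [[-0.0185, -0.0558, -0.0127], [-0.0699, 0.0056, 0.0258]],
    [[-0.0185, -0.0558, -0.0127], [-0.0699, 0.0056, 0.0258]],
    [[-0.0296, -0.0418, 0.0342], [-0.0423, 0.0039, 0.0173]],
    [[-0.0296, -0.0418, 0.0342], [-0.0423, 0.0039, 0.0173]],
    [[-0.0296, -0.0418, 0.0342], [-0.0423, 0.0039, 0.0173]],
    [[-0.0296, -0.0418, 0.0342], [-0.0423, 0.0039, 0.0173]],
    [[-0.0296, -0.0418, 0.0342], [-0.0423, 0.0039, 0.0173]],
    [[-0.0296, -0.0418, 0.0342], [-0.0423, 0.0039, 0.0173]],
    [[0, 0, 0], [0, 0, 0]],
    [[0, 0, 0], [0, 0, 0]]
  ]
}}

```text
time_s: 29.75
eef_pos: [472.6, 395.4, 159.2]
ee_rot: [0.0, 0.998, -0.065, -0.0]
force: [0.4, -1.1, -0.5]
grip_width: 0.414
```

```bash
python3 - <<'E'
from plan import *
im=cams.capture('wrist');cv2.imwrite('pics/w14.png',im[:,:,::-1])
p,r=cur(); print(p,psi_of(),r.as_matrix()[:,2],ctrl.sense()['grip_width'],ctrl.sense()['time_s'])
i=cams.camera_info('wrist');print(list(i['xyz']),list(i['attitude']))
E
```

```text
[473.58 394.71 160.07] -0.1316402062569895 [ 0.  0. -1.] 0.4115983027080381 29.8
[np.float64(484.57545335344537), np.float64(473.69629493326914), np.float64(303.1797868710472)] [np.float64(0.9855231859963646), np.float64(-0.1562999825197795), np.float64(0.010151364135287505), np.float64(-0.06489464642082902)]
```

View pics/w14.png

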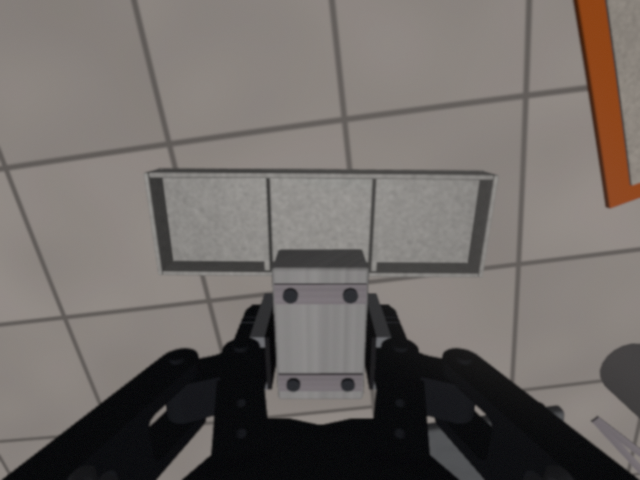

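```bash
python3 - <<'E'
from plan import *
w=cam('wrist')
X=atz(w,[(148,171.5),(495.5,173.5),(483,274.5),(161.5,272)],30);print(X,X.mean(0))
Y=atz(w,[(268,178),(374.5,179),(267,270),(373,271)],30);print(Y.mean(0))
print('yaw',np.arctan2(*(X[1]-X[0])[[1,0]]),np.arctan2(*(X[2]-X[3])[[1,0]]),np.linalg.norm(X[1]-X[0]),np.linalg.norm(X[2]-X[3]),np.linalg.norm(X[0]-X[3]),np.linalg.norm(X[1]-X[2]))
E
```

```text
[[348.99 458.48  30.  ]
 [614.45 421.84  30.  ]
 [605.67 337.66  30.  ]
 [336.89 375.55  30.  ]] [476.5  398.38  30.  ]
[475.07 397.45  30.  ]
yaw -0.1371541520388942 -0.14004616207250084 267.9734047060342 271.4367700508053 83.812016566069 84.64133914425946
```

```bash
python3 - <<'E'
from plan import *
w=cam('wrist');p,r=cur()
for z in (181,184,187):
    X=atz(w,[(290,295.5),(350,295.5),(293,384),(348,384)],z); d=(X-p)@r.as_matrix(); print(z,d.mean(0), X[0]-X[1],np.linalg.norm(X[0]-X[2]))
plan([474.5,396.5,35],Rt(-.137),p,Rt(-.1316),vmax=32)
E
```

```text
181 [  0.7    2.87 -20.93] [-22.85   3.02   0.  ] 41.429597940640875
184 [  0.69   0.84 -23.93] [-22.28   2.95   0.  ] 40.412336436059086
187 [  0.69  -1.19 -26.93] [-21.72   2.88   0.  ] 39.39507493147729
4 x [[0.00023, -0.00063, 0.04169], [0.0, 0.0, 0.0017]]
```

Request:
{"op": "play_rows", "data": {
  "steps": [
    [[0.0002, -0.0006, 0.0417], [0, 0, 0.0017]],
    [[0.0002, -0.0006, 0.0417], [0, 0, 0.0017]],
    [[0.0002, -0.0006, 0.0417], [0, 0, 0.0017]],
    [[0.0002, -0.0006, 0.0417], [0, 0, 0.0017]],
    [[0, 0, 0], [0, 0, 0]],
    [[0, 0, 0], [0, 0, 0]]
  ]
}}

```text
time_s: 30.4
eef_pos: [475.4, 396.1, 36.2]
ee_rot: [-0.0, 0.998, -0.069, 0.001]
force: [0.1, 0.3, -1.0]
grip_width: 0.415
```

```bash
python3 - <<'E'
from plan import *
im=cams.capture('wrist');cv2.imwrite('pics/w15.png',im[:,:,::-1])
p,r=cur(); print(p,psi_of(),ctrl.sense()['force'])
E
```

```text
[475.64 396.56  36.99] -0.13826868191275446 [-0.19  0.1  -1.58]
```

View pics/w15.png

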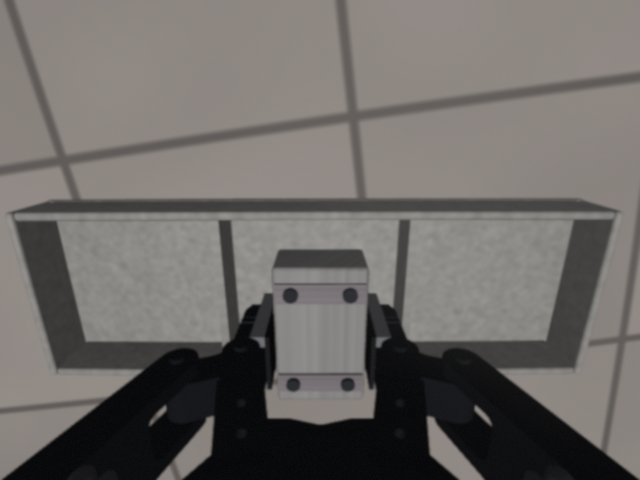

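```bash
python3 - <<'E'
from plan import *
w=cam('wrist')
for z in (26,30):
    X=atz(w,[(11,212.5),(619,211.5),(577,373.5),(55,374)],z);print(X.mean(0),np.linalg.norm(X[1]-X[0]),np.linalg.norm(X[2]-X[3]),np.linalg.norm(X[0]-X[3]),np.linalg.norm(X[1]-X[2]),np.arctan2(*(X[1]-X[0])[[1,0]]))
E
```

```text
[474.16 395.92  26.  ] 277.1399161949233 278.4812724422177 88.11708035670131 88.59442202599605 -0.13705136750400385
[474.49 397.98  30.  ] 269.95470659965025 271.26128645705796 85.83253145454646 86.29749742571173 -0.13705136750400398
```

Request:
{"op": "play_rows", "data": {
  "steps": [
    [[-0.0015, 0, 0.015], [0, 0, 0]],
    [[0, 0, 0.012], [0, 0, 0]],
    [[0, 0, 0.006], [0, 0, 0]],
    [[0, 0, 0.001], [0, 0, 0]],
    [[0, 0, 0], [0, 0, 0]]
  ]
}}

```text
time_s: 30.95
eef_pos: [473.0, 396.8, 9.2]
ee_rot: [-0.0, 0.998, -0.068, 0.0]
force: [0.4, 0.3, -0.3]
grip_width: 0.412
```

Request:
{"op": "play_rows", "data": {
  "steps": [
    [[0, 0, 0.0012], [0, 0, 0]],
    [[0, 0, 0.0008], [0, 0, 0]],
    [[0, 0, 0], [0, 0, 0]]
  ]
}}

```text
time_s: 31.25
eef_pos: [473.0, 396.8, 7.8]
ee_rot: [-0.0, 0.998, -0.069, 0.0]
force: [0.4, 0.2, -1.7]
grip_width: 0.409
```

Request:
{"op": "play_rows", "data": {
  "steps": [
    [[0, 0, 0.0012], [0, 0, 0]],
    [[0, 0, 0], [0, 0, 0]]
  ]
}}

```text
time_s: 31.45
eef_pos: [473.0, 396.8, 6.8]
ee_rot: [0.0, 0.998, -0.069, 0.0]
force: [0.5, -0.1, -1.8]
grip_width: 0.414
```

Request:
{"op": "play_rows", "data": {
  "steps": [
    [[0, 0, 0.0012], [0, 0, 0]],
    [[0, 0, 0], [0, 0, 0]]
  ]
}}

```text
time_s: 31.65
eef_pos: [473.1, 396.9, 6.3]
ee_rot: [-0.0, 0.998, -0.069, 0.0]
force: [-1.3, -0.2, 2.0]
grip_width: 0.414
```

Request:
{"op": "play_rows", "data": {
  "steps": [
    [[0, 0, 0], [0, 0, 0]],
    [[0, 0, 0], [0, 0, 0]],
    [[0, 0, 0], [0, 0, 0]],
    [[0, 0, -0.02], [0, 0, 0]],
    [[0, 0, -0.05], [0, 0, 0]],
    [[0, 0, -0.06], [0, 0, 0]],
    [[0, 0, -0.06], [0, 0, 0]],
    [[0, 0, 0], [0, 0, 0]],
    [[0, 0, 0], [0, 0, 0]]
  ],
  "grip": 0.48
}}

```text
time_s: 32.55
eef_pos: [473.2, 397.0, 150.2]
ee_rot: [-0.001, 0.998, -0.069, 0.001]
force: [0.9, 1.2, -1.4]
grip_width: 0.523
```

```bash
python3 - <<'E'
from plan import *
print(cur()[0],ctrl.sense()['time_s'])
im=cams.capture('wrist');cv2.imwrite('pics/w16.png',im[:,:,::-1])
im=cams.capture('side');cv2.imwrite('pics/s16.png',cv2.resize(im[140:340,180:420,::-1],None,fx=3.3,fy=3,interpolation=cv2.INTER_CUBIC))
E
```

```text
[473.25 396.97 150.19] 32.55
```

View pics/w16.png

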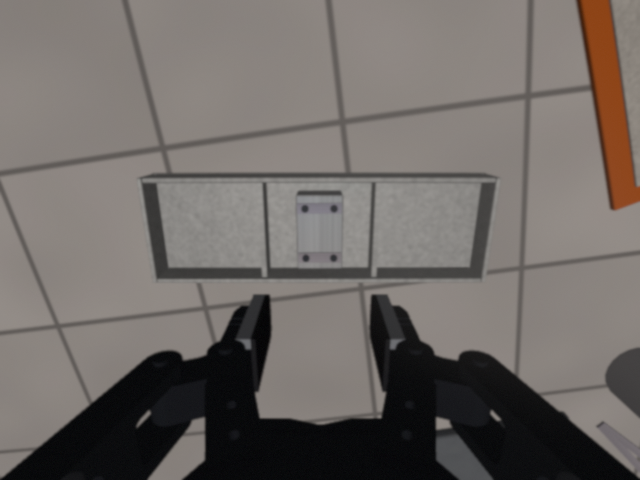

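View pics/s16.png

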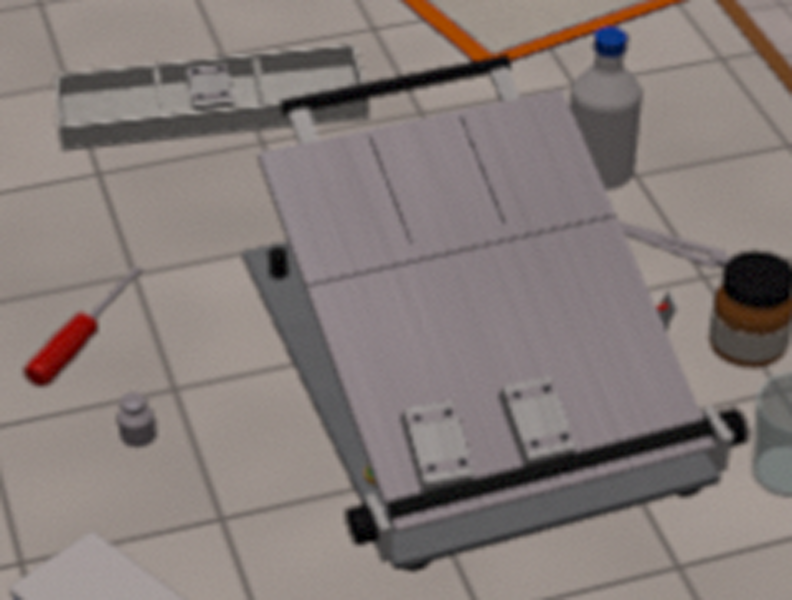

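```bash
python3 - <<'E'
from tilt import *
U=lambda p:(np.array(p,float)+.5)/[3.3,3]-.5+[180,140]
th=.42;M=Rz(q2[2])@Rx(th); O=world(np.r_[q2[:3],th,q2[4:7]],np.zeros((1,3)))[0]
for G in ([(419,418),(447,412),(430,470),(462,462)],[(517,395),(546,388),(531,446),(564,437)]):
    o,r=ray(s,U(G)); ol=(o-O)@M; rl=r@M
    X=ol+rl*((28.5-ol[2])/rl[:,2])[:,None]; print(X.mean(0),X[0]-X[2],X[0]-X[1])
E
```

```text
[-78.36  32.13  28.5 ] [ 6.09 40.76  0.  ] [-20.13   0.87   0.  ]
[-5.2  30.61 28.5 ] [ 4.59 41.12  0.  ] [-21.62   0.35   0.  ]
```

```bash
python3 - <<'E'
from rig import ctrl
print(ctrl.finish_job(), ctrl.sense()['time_s'])
E
```

```text
the job is handed in; nothing more can be done
the job is handed in; nothing more can be done
```

The slip test is done and handed in at about 32.6 s: one sled held and is in the tray, and two slid and are lying against the foot stop.

- **Plane down:** it started about 0.03 rad up, so I pressed the handle until it met its rests.
- **Laying the sleds:** all three went side by side, one per lane, roughly 30 mm above the start line. I let go of them and a picture confirmed it.
- **Raising the plane:** I gripped the handle and lifted until the upward force climbed to 37 N at the stop. A wrist-camera fit after release gave a tilt of 0.42 rad. An earlier side-camera fit gave 0.45, but that camera's points were off by 1–3 pixels.
- **Held sled:** the one in the lane on the quadrant side did not move. It now lies flat in the tray's middle pocket, seen there by the wrist and side cameras after I let go.
- **Slid sleds:** the other two measured 32.1 and 30.6 mm from the foot stop to their centres, where touching it would be 30. That is within the 2 mm calibration error for one and at its edge for the other. The picture shows both down at the stop.

I left the wash bottle, jar and beaker alone, and the gripper ended clear above the tray.

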